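# Load the filter-cube changer through its bifold hatch

### The arm

A 6-joint arm with a two-finger parallel gripper is mounted at the origin on a cart in front of the work surface, level with it; the furniture and walls round the work are solid. World frame = base frame: x ahead of the robot, y to its left, z up, the work surface at z = 0. Lengths are in mm, angles in rad, forces in N, time in s.
With the tool pointing down it reaches from about 275 to 750 mm from the base axis. Payload 10.2 kg.
Tool frame: the origin (TCP) lies at the very end of the fingers, on their centre line; the grasp point (between the pads) lies 19 mm behind it; z points along the fingers, y is the line along which they close (so a half turn about z gives the same grasp; the last joint's range is limited). The gripper opens to 85 mm and grips with 20 to 120 N. Pads are 22 mm wide; open, the fingers measure 114 mm over their backs; the gripper's body (76 mm by 85 mm) begins 54 mm behind the grasp point. The pads swing forward as they close: fully open they stand 13 mm farther back than shut.
Start: joints at [-1.413, 0.313, 1.498, -0, 1.331, -0.223], TCP at [195.111, -487.404, 231.294] pointing down, gripper open.
Joint ranges: [-2.94, 2.94], [-0.97, 2.17], [0.19, 2.56], [-1.23, 4.37], [0.02, 3.11], [-2.88, 2.88]. Speed limits (rad/s): [2.39, 2.39, 3.01, 3.14, 3.14, 3.14].

### API

Orientations are given as a unit quaternion [w, x, y, z].
In Python, from rig import ctrl, optics gives the robot as it stands. The module is installed in compiled form; this text tells all that it offers.
- The arm moves only by the shell command python3 -m handwheel 'ROWS' [FORCE]. ROWS is JSON, a list that holds one entry, the list of rows, each a list of 5 numbers: the gripper command: -1 is fully open, 1 is shut, values between are in proportion, then the shift along the world's x, y, z in units of 50 mm (1.0 is 50 mm), then the turn about the world's z in units of 8 degrees (1.0 is 8 degrees). In form: [[[gripper, tx, ty, tz, twist], ...]]. A call has 1 to 10 rows; each row shifts and turns the commanded pose from where the row before left it; what a row does not reach is not made up. A row lasts 1/10 s, in which the tool goes at most 50 mm and 8.59 degrees, less where a joint would pass 70% of its speed; a pose out of reach is approached as far as the arm can. A call is refused whole if a number of a shift passes 1 or a number of a turn 1, either way. A call with a gripper value outside its range is refused whole. The fingers move at their own pace and stop on an object; FORCE is the grip in N (left out, the last holds). Time passes only in rows, so rows that do not move let the fingers close. It gives the time, the measured TCP pose, the force, the opening and the grip force at its end, in the units of the state.
- ctrl.sense(): the state, without advancing time (a new reading comes with each control period).
- optics.capture(name): name is "side" or "top" or "wrist"; returns a dict with "img" (420x560x3 uint8, blue, green, red), "K" (3x3 intrinsics, pixels), "R" (3x3) and "t" (3): a world point X has camera coordinates R X + t. Camera axes: x right, y down, z forward; pixel columns grow to the right and rows downward; lengths in mm; the calibration is good to about 2 mm. A picture is of the moment at which its call begins. There is no depth.
- ctrl.finish_job(): hands the job in; it is judged then, once.
The state is a dict: "time_s": time; "joints": joint angles; "dq": joint speeds; "tau": joint torques, N m; "eef_pos": TCP position; "ee_rot": TCP orientation; "force": force on the tool from outside, world axes, zero at the start; "wrist_torque": the same for the moment, N m; "grip_width": opening from 0.0 (shut) to 1.0 (fully open); "grip_force": force on a finger pad.
Only numpy, scipy, OpenCV 4.12 (cv2) and the standard library are available. Lean on these libraries where they do the work, as an engineer would, in place of code of your own. Each camera call takes 0.05 s, during which the arm holds its last target. There are 200 camera calls.

### The job

Load the filter-cube changer for the next imaging session: lift the orange pull on the hatch's fold hinge and push it back until both leaves stand folded at the rear, then put every filter cube lying on the desk upright into a pocket of its own, with its coloured side window facing outward, away from the knob; the hexagonal knob turns the turret one click per pocket, to bring free pockets to the front; keep the white-marked home pocket empty. When all cubes are in, turn the home pocket to the front, fold the hatch out again until it lies flat shut, and leave the other things on the desk where they are.

Things in the scene. Friction and masses are not known exactly. Their poses are not given: they have to be found in the camera images.
- hatch_pull (a point): centre of the orange pull on the fold hinge of the bifold hatch: an upright plate 9 mm thick (changer x), 56 mm wide (changer y), from the hatch leaves to 31 mm above them; this point is 19 mm above the leaves, 12 mm below the pull's top. The pull stays upright all the way and keeps the changer's axes.
- hatch_hinge (a point): middle of the hatch's rear hinge axis (along changer y), at changer x = +134 mm, 81.5 mm above the desk. With the rear leaf raised by q the centre of the pull lies at (-119 cos q - 7, 0, 119 sin q + 22.5) mm from here in changer axes. Leaves 119 mm long, 124 wide, 6 thick, joined by a 14 mm long hinge carrier.
- hatch (a joint): angle q of the rear hatch leaf, rad: 0 = shut, both leaves flat on the deck; 1.5 = stop, both leaves folded together, standing at the rear. Lifting the pull from flat and pushing it back folds both leaves; the front leaf's edge runs back in the tracks. Friction hinges hold it at any angle; it takes 2 to 6 N at the pull.
- changer: filter-cube changer, grey metal box fixed to the desk, x -124 to +150, y +-125 mm, deck 78 mm high, tracks on it to 88. Origin on the desk under the turret axis; -x side is the front with a round light port (to x = -133). Opening under the hatch: x -114 to +124, y +-58 mm: only the front station and the knob can be reached. The folded hatch stands behind x = +95, up to 235 mm above the desk.
- front_station (a point): fixed point of the changer: centre of the pocket floor of whichever station is at the front, 80 mm in front (-x) of the turret axis, 32 mm above the desk.
- turret_knob (a point): on the turret axis, 62 mm above the desk: the black hexagonal knob that turns the turret, 36 mm across flats, flats free from 42 to 72 mm (its top) above the desk. In every detent the flats' normals lie along the changer's x and 60 degrees either side of it. A red line on top points to the home station.
- turret (a joint): turret angle, rad, positive anticlockwise from above; detents every 1.0472 (60 degrees); 0 (or +-6.283) = home station at the front; station k is at the front at -k*1.0472 (mod 6.283). A spring roller pulls a released turret into the nearest detent; turning takes up to 0.3 N m. Stops at +-7.
- station_0 (a point): centre of the pocket floor of the home station, marked by a white disc on the floor: the open bright-field position, to stay empty.
- station_1 (a point): centre of the pocket floor of station 1 (black disc on the floor), 60 degrees anticlockwise from home seen from above. All pockets: 37 mm square between four round-topped rails 8 mm high, sides along and across the radius; floor 32 mm above the desk, 46 mm below the deck.
- station_2 (a point): centre of the pocket floor of station 2 (black disc on the floor), 120 degrees anticlockwise from home seen from above. 
- station_3 (a point): centre of the pocket floor of station 3 (black disc on the floor), 180 degrees anticlockwise from home seen from above. 
- station_4 (a point): centre of the pocket floor of station 4 (black disc on the floor), 240 degrees anticlockwise from home seen from above. 
- station_5 (a point): centre of the pocket floor of station 5 (black disc on the floor), 300 degrees anticlockwise from home seen from above. 
- cube_a: loose black filter cube, 33 x 33 x 34 mm, about 65 g, blue side window and green top window; origin at the centre of its underside, z up; its -x face carries the round side window. May be absent.
- cube_b: loose black filter cube, 33 x 33 x 34 mm, about 65 g, green side window and red top window; origin at the centre of its underside, z up; its -x face carries the round side window. May be absent.
- cube_c: loose black filter cube, 33 x 33 x 34 mm, about 65 g, green side window and red top window; origin at the centre of its underside, z up; its -x face carries the round side window. May be absent.
- cube_d: loose black filter cube, 33 x 33 x 34 mm, about 65 g, blue side window and green top window; origin at the centre of its underside, z up; its -x face carries the round side window. May be absent.
- cube_e: loose black filter cube, 33 x 33 x 34 mm, about 65 g, green side window and red top window; origin at the centre of its underside, z up; its -x face carries the round side window. May be absent.
- marker: bystander, to be left alone: blue-capped lab marker, 134 mm long, 11 mm high; origin at the centre of its underside.
- coverslips: bystander, to be left alone: blue-topped coverslip box, 30 x 30 x 23 mm; origin at the centre of its underside.
- oil: bystander, to be left alone: brown dropper bottle with black cap, 25 mm across, 52 mm tall; origin at the centre of its underside.
- tissue: bystander, to be left alone: lens tissue booklet, 76 x 110 x 9 mm; origin at the centre of its underside.
- slides: bystander, to be left alone: slide carton, 30 x 80 x 21 mm; origin at the centre of its underside.
- dish: bystander, to be left alone: small clear culture dish, 40 mm across, 15 mm high; origin at the centre of its underside.
Things that resemble listed ones, but are neither listed nor needed, are in the scene too. What is shaped like the cube_a but pink, purple or yellow is not meant.

How it is judged (in metres and radians):
On the way, in this order (a step that is already met when the one before it is completed fails the run):
1. the hatch is folded back to the rear (value of joint hatch above 1.3 rad), for 0.2 s.
2. every cube present sits in a pocket other than the home pocket, window outward ((horizontal distance between cube_a and station_1 below 0.006 m or horizontal distance between cube_a and station_2 below 0.006 m or horizontal distance between cube_a and station_3 below 0.006 m or horizontal distance between cube_a and station_4 below 0.006 m or horizontal distance between cube_a and station_5 below 0.006 m) and x of turret_knob in the frame of cube_a above 0.06 m and y of turret_knob in the frame of cube_a between -0.014 and 0.014 m and height (world z) of cube_a between 0.026 and 0.038 m and angle between each of cube_a, cube_b, cube_c, cube_d, cube_e's own z axis and vertical below 0.12 rad and (horizontal distance between cube_b and station_1 below 0.006 m or horizontal distance between cube_b and station_2 below 0.006 m or horizontal distance between cube_b and station_3 below 0.006 m or horizontal distance between cube_b and station_4 below 0.006 m or horizontal distance between cube_b and station_5 below 0.006 m) and x of turret_knob in the frame of cube_b above 0.06 m and y of turret_knob in the frame of cube_b between -0.014 and 0.014 m and height (world z) of cube_b between 0.026 and 0.038 m and (horizontal distance between cube_c and station_1 below 0.006 m or horizontal distance between cube_c and station_2 below 0.006 m or horizontal distance between cube_c and station_3 below 0.006 m or horizontal distance between cube_c and station_4 below 0.006 m or horizontal distance between cube_c and station_5 below 0.006 m) and x of turret_knob in the frame of cube_c above 0.06 m and y of turret_knob in the frame of cube_c between -0.014 and 0.014 m and height (world z) of cube_c between 0.026 and 0.038 m and (horizontal distance between cube_d and station_1 below 0.006 m or horizontal distance between cube_d and station_2 below 0.006 m or horizontal distance between cube_d and station_3 below 0.006 m or horizontal distance between cube_d and station_4 below 0.006 m or horizontal distance between cube_d and station_5 below 0.006 m) and x of turret_knob in the frame of cube_d above 0.06 m and y of turret_knob in the frame of cube_d between -0.014 and 0.014 m and height (world z) of cube_d between 0.026 and 0.038 m and (horizontal distance between cube_e and station_1 below 0.006 m or horizontal distance between cube_e and station_2 below 0.006 m or horizontal distance between cube_e and station_3 below 0.006 m or horizontal distance between cube_e and station_4 below 0.006 m or horizontal distance between cube_e and station_5 below 0.006 m) and x of turret_knob in the frame of cube_e above 0.06 m and y of turret_knob in the frame of cube_e between -0.014 and 0.014 m and height (world z) of cube_e between 0.026 and 0.038 m), for 0.3 s.
At the end, for the whole second after the job is handed in: Every cube present stands upright and at rest in its own pocket, not the home one: centre within 6 mm, side window outward within 10 degrees, tilt under 0.12 rad. Home pocket at the front within 10 mm, hatch shut (under 0.06 rad) (all of step 2 and horizontal distance between station_0 and front_station below 0.01 m and value of joint hatch below 0.06 rad and linear speed of each of cube_a, cube_b, cube_c, cube_d, cube_e below 0.02 m/s); the robot touches nothing.
It fails at once if a bystander on the desk was moved more than 30 mm (distance of any of marker, coverslips, oil, tissue, slides, dish from where it was at the start of the episode above 0.03 m).
Of cube_a, cube_b, cube_c, cube_d, cube_e only 3 to 5 are there at a start; the rules pass over those that are not, and their reading is None.
At some moment in a run one of cube_a, cube_b, cube_c, cube_d, cube_e may be knocked a few centimetres aside while the robot is not near it.
Once in a run the grip may slacken for a moment while it holds something.
It also fails if it takes over 210 s, if anything falls off the work surface, if the arm or the gripper's body presses on something with over 40 N, if the wrist force passes 120 N, or if a joint passes its speed limit or range.

## Working session

There is one attempt and no reset: what is moved stays moved. The work goes in short steps, Python scripts to look and compute and a shell command to move; the robot and the scene stay as the last step left them, time stands still between calls to the robot, and variables do not carry over. Pictures are saved under pics/ and viewed, at most 14 in all, crops included, and the job is handed in when it is done.

```bash
ls; mkdir -p pics; python3 - <<'E'
from rig import ctrl, optics
import cv2
s=ctrl.sense()
print({k:s[k] for k in ('time_s','eef_pos','ee_rot','grip_width','force')})
for n in ('side','top','wrist'):
    c=optics.capture(n); cv2.imwrite(f'pics/{n}0.png',c['img']); print(n,c['K'].tolist(),c['R'].round(3).tolist(),c['t'].round(1).tolist())
E
```

```text
pics
{'time_s': 0.0, 'eef_pos': array([ 195.08787883, -487.11852775,  230.72281927]), 'ee_rot': array([-6.63402348e-04,  9.81923018e-01,  1.89279544e-01,  2.68749144e-05]), 'grip_width': 0.9993227456447974, 'force': array([0.70233327, 0.84507322, 0.56875847])}
side [[510.74919832298684, 0.0, 278.25413857785173], [0.0, 510.74919832298684, 211.36293742725647], [0.0, 0.0, 1.0]] [[-0.999, 0.037, -0.004], [0.034, 0.864, -0.502], [-0.015, -0.502, -0.865]] [571.4, -61.1, 1593.9]
top [[422.7546595263421, 0.0, 277.40868638601563], [0.0, 422.7546595263421, 216.68147637397877], [0.0, 0.0, 1.0]] [[-0.016, -1.0, 0.0], [-0.975, 0.016, -0.222], [0.222, -0.004, -0.975]] [125.2, 581.5, 1520.5]
wrist [[340.40624525266236, 0.0, 286.4506154542285], [0.0, 340.40624525266236, 212.01582548962108], [0.0, 0.0, 1.0]] [[0.371, -0.928, -0.0], [-0.878, -0.351, 0.325], [-0.302, -0.12, -0.946]] [-524.4, -41.7, 380.9]
```

View pics/side0.png

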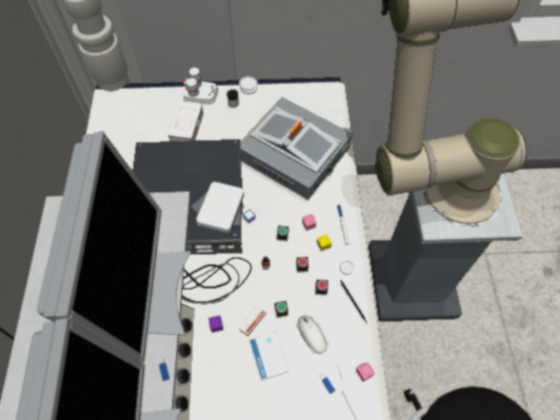

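View pics/top0.png

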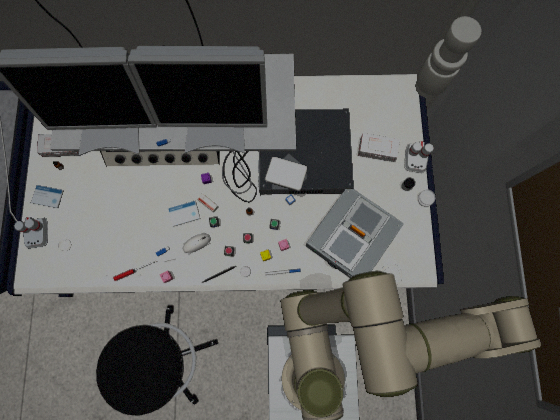

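```bash
cat > h.py <<'E'
import numpy as np, cv2
from rig import ctrl, optics
def cap(n,save=None):
    c=optics.capture(n)
    if save: cv2.imwrite(f'pics/{save}.png',c['img'])
    return c
def ray(c,p):
    d=c['R'].T@np.linalg.inv(c['K'])@np.array([p[0],p[1],1.]); o=-c['R'].T@c['t']; return o,d/np.linalg.norm(d)
def onz(c,p,z):
    o,d=ray(c,p); return o+d*(z-o[2])/d[2]
def tri(obs):
    A=np.zeros((3,3));b=np.zeros(3)
    for c,p in obs:
        o,d=ray(c,p);M=np.eye(3)-np.outer(d,d);A+=M;b+=M@o
    X=np.linalg.solve(A,b); return X,[np.linalg.norm((np.eye(3)-np.outer(d,d))@(X-o)) for o,d in [ray(c,p) for c,p in obs]]
def proj(c,X):
    q=c['K']@(c['R']@np.asarray(X,float)+c['t']); return q[:2]/q[2]
def blobs(img,lo,hi,amin=4,roi=None):
    m=cv2.inRange(cv2.cvtColor(img,cv2.COLOR_BGR2HSV),lo,hi)
    n,l,s,ce=cv2.connectedComponentsWithStats(m)
    return [(int(s[i,4]),ce[i].round(1).tolist(),s[i,:4].tolist()) for i in range(1,n) if s[i,4]>=amin]
RNG={'orange':((8,160,120),(16,255,255)),'green':((60,90,50),(95,255,255)),'red':((0,110,60),(7,255,255)),'red2':((170,150,60),(180,255,255)),'blue':((98,100,50),(128,255,255))}
E
python3 - <<'E'
from h import *
S=cv2.imread('pics/side0.png');T=cv2.imread('pics/top0.png')
a=cv2.resize(T[180:295,200:410],None,fx=3.8,fy=3.8,interpolation=cv2.INTER_CUBIC)
cv2.imwrite('pics/topcrop.png',a)
b=cv2.resize(S[90:330,230:365],None,fx=2.5,fy=2.5,interpolation=cv2.INTER_CUBIC)
cv2.imwrite('pics/sidecrop.png',b)
for k,r in RNG.items():
    for n,I in(('side',S),('top',T)):
        print(k,n,[x[:2] for x in blobs(I,*r)][:14])
E
```

```text
orange side [(44, [295.5, 127.5])]
orange top [(10, [356.0, 228.5])]
green side [(30, [282.1, 230.0]), (39, [281.0, 306.4])]
green top [(25, [213.0, 220.6]), (22, [274.1, 222.9])]
red side [(14, [251.0, 325.9])]
red top [(14, [202.0, 200.9]), (23, [127.7, 272.9])]
red2 side [(14, [302.3, 261.5]), (15, [321.6, 284.4])]
red2 top [(20, [247.0, 237.1]), (19, [227.9, 250.2]), (11, [128.5, 273.0]), (35, [119.5, 275.8])]
blue side [(19, [339.4, 210.3]), (71, [254.8, 348.5]), (93, [163.6, 371.4]), (4, [262.0, 375.5]), (76, [328.0, 385.1])]
blue top [(45, [161.7, 142.2]), (85, [48.9, 189.3]), (16, [289.4, 200.0]), (67, [182.7, 205.8]), (43, [160.6, 251.6]), (24, [294.8, 270.4])]
```

View pics/topcrop.png

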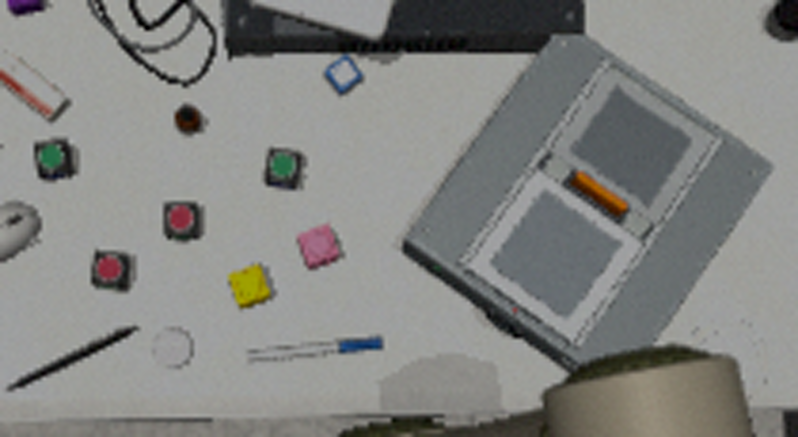

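View pics/sidecrop.png

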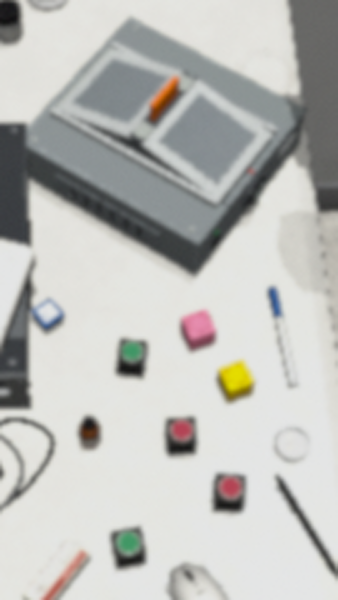

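The top crop shows the changer with its light port at the lower left (front faces −x,+y in the world), and the orange pull at about (357,230). There are four black cubes in the top view: green tops at (213,221) and (274,223), red tops at (247,237) and (228,250). The look-alikes are pink (283,244), yellow (265,255), purple (206,178) and pink (167,277). They are not meant because their bodies aren't black.

```bash
python3 - <<'E'
from h import *
s=cap('side');t=cap('top')
print('pull',tri([(s,(295.5,127.5)),(t,(357.5,230))]))
for n,a,b in (('G1',(281,306.4),(213,220.6)),('G2',(282.1,230),(274.1,222.9)),('R1',(302.3,261.5),(247,237.1)),('R2',(321.6,284.4),(227.9,250.2))):
    X,e=tri([(s,a),(t,b)]); print(n,X.round(1),np.round(e,1))
# deck corners from topcrop /3.8 + offset, z=78
f=lambda x,y:(200+x/3.8,180+y/3.8)
C=[onz(t,f(*p),78)for p in((555,35),(772,168),(403,245))]
print(np.round(C,1)); 
print('ang x', np.degrees(np.arctan2(*(C[0]-C[2])[[1,0]])), np.linalg.norm(C[0]-C[2]), 'y', np.degrees(np.arctan2(*(C[0]-C[1])[[1,0]])),np.linalg.norm(C[0]-C[1]))
P=[onz(t,f(*p),110)for p in((572,178),(626,212))]; print(np.round(P,1),np.degrees(np.arctan2(*(P[0]-P[1])[[1,0]])))
E
```

```text
pull (array([ 513.57431188, -167.80776168,  133.65105988]), [np.float64(1.1551244503897584), np.float64(1.155124450389819)])
G1 [578.6 362.4  32.6] [1. 1.]
G2 [566.1 129.   31.1] [1. 1.]
R1 [513.  232.4  31.8] [0.7 0.7]
R2 [464.1 304.1  33.4] [0.5 0.5]
[[ 682.7 -145.1   78. ]
 [ 544.4 -349.6   78. ]
 [ 474.4   12.5   78. ]]
ang x -37.11518352821795 261.2457707333116 y 55.92197308655808 246.91335381946064
[[ 531.2 -148.4  110. ]
 [ 497.5 -197.8  110. ]] 55.70414767086013
```

```bash
python3 -m handwheel '[[[-1,0.64,0.64,0.14,0.41],[-1,0.64,0.64,0.14,0.41],[-1,0.64,0.64,0.14,0.41],[-1,0.64,0.64,0.14,0.41],[-1,0.64,0.64,0.14,0.41],[-1,0.64,0.64,0.14,0.41],[-1,0.64,0.64,0.14,0.41],[-1,0.64,0.64,0.14,0.41],[-1,0.64,0.64,0.14,0.41],[-1,0.64,0.64,0.14,0.41]]]' 40
python3 - <<'E'
from h import *
c=cap('wrist','w1'); s=ctrl.sense(); print(s['time_s'],s['eef_pos'],s['ee_rot'],s['force'])
print(blobs(c['img'],*RNG['orange'],30)); np.save('w1.npy',c,allow_pickle=True)
E
```

```text
time_s: 1.25
eef_pos: [516.2, -165.7, 301.6]
ee_rot: [0.0, 0.888, 0.46, 0.0]
force: [-0.4, -1.4, 0.2]
grip_width: 1.005
grip_force: 0.0
1.3 [ 519.52564471 -161.4908405   302.40420097] [7.29410564e-05 8.86298372e-01 4.63111760e-01 1.63942317e-03] [2.2457056  3.80952148 0.14752444]
[(171, [285.7, 174.7], [282, 165, 9, 21]), (99, [284.6, 214.1], [281, 207, 8, 15])]
```

View pics/w1.png

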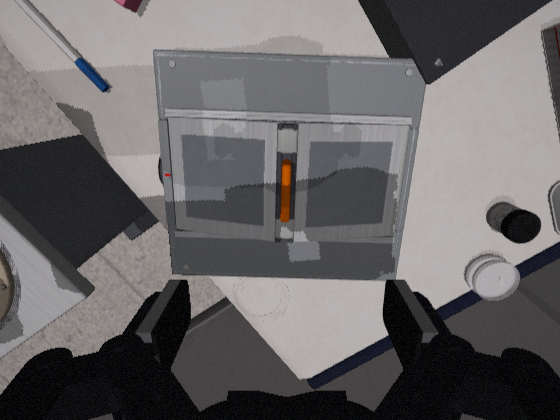

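The wrist view shows the changer square in frame: light port at the left (160,172), so changer +x points right. The pull spans (286,160)–(286,222), and the deck corners are near (153,50), (425,57), (172,273) and (397,279).

```bash
python3 - <<'E'
from h import *
c=np.load('w1.npy',allow_pickle=True).item()
C=np.array([onz(c,p,78) for p in((153,50),(425,57),(172,274),(397,279))]); print(C.round(1))
ex=(C[1]-C[0]+C[3]-C[2]);ey=(C[0]-C[2]+C[1]-C[3])
for v in(ex,ey): print(np.degrees(np.arctan2(v[1],v[0])),np.linalg.norm(v)/2)
print('centre',C.mean(0), [np.linalg.norm(C[i]-C[j]) for i,j in((0,1),(2,3),(0,2),(1,3))])
m=cv2.inRange(cv2.cvtColor(c['img'],cv2.COLOR_BGR2HSV),(5,120,60),(18,255,255)); x,y,w,h=cv2.boundingRect(m); print(x,y,w,h)
for z in(110,120,130,135): 
    P=onz(c,(x+w/2,y),z);Q=onz(c,(x+w/2,y+h),z);print(z,P,Q,np.linalg.norm(P-Q),np.degrees(np.arctan2(*(P-Q)[[1,0]])))
print('cam',-c['R'].T@c['t'])
E
```

```text
[[ 482.2   12.2   78. ]
 [ 696.5 -146.9   78. ]
 [ 332.7 -184.7   78. ]
 [ 552.3 -348.6   78. ]]
-36.66442510235537 270.4835583162315
53.60411577888736 247.54600606789973
centre [ 515.9246209  -166.99739213   78.        ] [np.float64(266.92096174897557), np.float64(274.04651445559216), np.float64(247.24312496046315), np.float64(247.90011832905375)]
280 159 11 63
110 [ 529.50748025 -145.24853499  110.        ] [ 491.14849883 -199.40200697  110.        ] 66.36271530947677 54.68859485323462
120 [ 530.55572098 -143.7984745   120.        ] [ 493.34396925 -196.33233957  120.        ] 64.3779577567845 54.68859485323464
130 [ 531.6039617  -142.34841401  130.        ] [ 495.53943968 -193.26267216  130.        ] 62.39320020409226 54.68859485323461
135 [ 532.12808206 -141.62338377  135.        ] [ 496.63717489 -191.72783846  135.        ] 61.400821427746145 54.68859485323458
cam [564.5566481  -96.76404817 444.36182278]
```

```bash
python3 -m handwheel '[[[-1,-0.4,0.3,-0.6,-0.1],[-1,-0.4,0.3,-0.6,-0.1],[-1,-0.4,0.3,-0.6,-0.02],[-1,0,0,0,0],[-1,0,0,0,0]]]' 40
python3 - <<'E'
from h import *
c=cap('wrist','w2'); s=ctrl.sense(); print(s['eef_pos'],s['ee_rot'],s['force'])
np.save('w2.npy',c,allow_pickle=True)
d=np.load('w1.npy',allow_pickle=True).item()
r=[]
for k in(d,c):
    m=cv2.inRange(cv2.cvtColor(k['img'],cv2.COLOR_BGR2HSV),(5,120,60),(18,255,255)); m=cv2.morphologyEx(m,cv2.MORPH_CLOSE,np.ones((9,5)))
    q=max(cv2.findContours(m,0,2)[0],key=cv2.contourArea);R=cv2.minAreaRect(q);print(R); r.append(np.array(R[0]))
print(tri([(d,r[0]),(c,r[1])]))
E
```

```text
time_s: 1.8
eef_pos: [455.4, -122.6, 211.8]
ee_rot: [0.0, 0.895, 0.445, 0.0]
force: [-0.4, 0.2, 0.4]
grip_width: 0.999
grip_force: 0.0
[ 456.11813279 -123.12250991  212.49494889] [1.05658568e-03 8.95506214e-01 4.45047190e-01 7.08752254e-04] [0.83718922 0.13525839 0.08181175]
((285.267822265625, 190.01870727539062), (9.606898307800293, 62.15224075317383), 1.3971812725067139)
((390.5379333496094, 221.09791564941406), (24.83313751220703, 85.71377563476562), 5.389311790466309)
(array([ 514.07779952, -166.60167509,  130.05267716]), [np.float64(0.19128872587308962), np.float64(0.19128872587323556)])
```

View pics/w2.png

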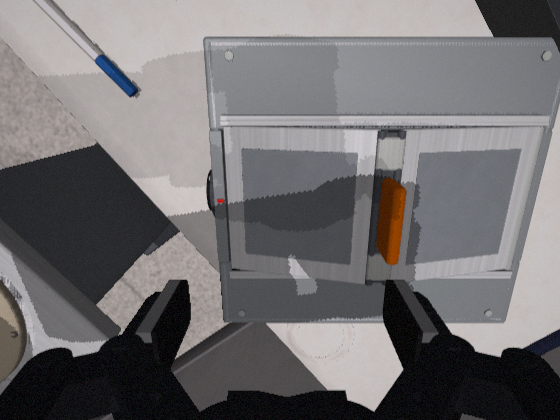

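The second wrist view shows the orange pull with its top face at about (398,222) and its front side face at about (385,222); the hatch is slightly tented. Deck corners are near (205,38), (222,322) and (505,320).

```bash
python3 - <<'E'
from h import *
d=np.load('w1.npy',allow_pickle=True).item();c=np.load('w2.npy',allow_pickle=True).item()
print(tri([(d,(286.5,190)),(c,(398,222))]))
for a,b in(((153,50),(205,38)),((172,274),(222,322)),((397,279),(505,320)),((172,65),(229,56)),((409,72),(547,56)),((221,201),(168,175))[::-1] if 0 else ((167,175),(220,201))): 
    X,e=tri([(d,a),(c,b)]);print(X.round(1),np.round(e,1), onz(c,b,78).round(1))
i=c['img'][170:275:4,370:415]; hsv=cv2.cvtColor(c['img'],cv2.COLOR_BGR2HSV)
for y in(200,222,245): print([tuple(map(int,hsv[y,x])) for x in range(376,410,2)])
E
```

```text
(array([ 517.10567033, -164.47068108,  141.86323066]), [np.float64(0.05265029709394714), np.float64(0.052650297094022525)])
[483.   11.   81.5] [0.1 0.1] [482.6  11.8  78. ]
[ 327.5 -186.5   70.8] [0.6 0.6] [ 331.3 -183.3   78. ]
[ 551.7 -353.2   71.6] [0.4 0.4] [ 550.4 -346.8   78. ]
[488.7  -8.5  78.7] [0.4 0.4] [488.8  -8.   78. ]
[ 676.5 -150.    79.3] [0.3 0.3] [ 677.2 -150.6   78. ]
[410.1 -89.2  78.7] [0. 0.] [409.8 -89.3  78. ]
[(90, 7, 36), (110, 37, 41), (8, 150, 56), (11, 231, 75), (12, 255, 71), (13, 248, 72), (12, 244, 72), (12, 251, 71), (13, 255, 81), (12, 234, 108), (14, 255, 114), (13, 255, 116), (14, 255, 131), (13, 255, 143), (12, 241, 130), (132, 11, 114), (105, 4, 115)]
[(105, 32, 48), (10, 180, 58), (13, 244, 71), (12, 255, 70), (13, 255, 72), (13, 255, 72), (13, 229, 77), (13, 255, 87), (13, 243, 127), (13, 255, 139), (13, 240, 151), (13, 253, 148), (13, 255, 143), (12, 193, 131), (130, 7, 112), (138, 11, 114), (126, 11, 116)]
[(12, 161, 65), (10, 255, 68), (13, 248, 72), (13, 248, 72), (13, 234, 73), (13, 238, 76), (13, 255, 97), (14, 251, 132), (14, 255, 142), (13, 255, 145), (14, 252, 146), (13, 255, 141), (6, 14, 91), (165, 5, 111), (120, 4, 114), (143, 9, 117), (110, 29, 79)]
```

```bash
python3 -m handwheel '[[[-1,0.61,-0.42,0,0.05],[-1,0.61,-0.42,0,0.05],[-1,0,0,-0.6,0],[-1,0,0,-0.7,0],[-1,0,0,-0.6,0],[0,0,0,0,0],[1,0,0,0,0],[1,0,0,0,0],[1,0,0,0,0],[1,0,0,0,0]]]' 40
```

```text
time_s: 2.85
eef_pos: [516.6, -164.7, 117.4]
ee_rot: [0.001, 0.892, 0.451, 0.001]
force: [-0.4, -0.3, 0.2]
grip_width: 0.145
grip_force: 0.0
```

```bash
python3 -m handwheel '[[[1,0,0,0,0],[1,0,0,0,0],[1,0,0,0,0],[1,0,0,0,0]]]' 40
```

```text
time_s: 3.25
eef_pos: [515.8, -164.2, 116.2]
ee_rot: [-0.0, 0.892, 0.451, -0.0]
force: [-4.2, 2.2, 2.2]
grip_width: 0.102
grip_force: 44.4
```

```bash
python3 -m handwheel '[[[1,0.055,-0.04,0.218,0],[1,0.055,-0.04,0.218,0],[1,0.09,-0.067,0.21,0],[1,0.09,-0.067,0.208,0],[1,0.123,-0.09,0.182,0],[1,0.123,-0.09,0.182,0],[1,0,0,0,0]]]' 40
```

```text
time_s: 3.95
eef_pos: [544.9, -186.2, 178.7]
ee_rot: [0.003, 0.893, 0.451, 0.001]
force: [4.3, -6.3, -6.5]
grip_width: 0.094
grip_force: 43.4
```

```bash
python3 -m handwheel '[[[1,0.15,-0.11,0.147,0],[1,0.15,-0.11,0.147,0],[1,0.171,-0.125,0.108,0],[1,0.171,-0.125,0.108,0],[1,0.185,-0.135,0.064,0],[1,0.185,-0.135,0.064,0],[1,0.19,-0.14,0.02,0],[1,0,0,0,0]]]' 40
```

```text
time_s: 4.75
eef_pos: [601.9, -229.1, 208.8]
ee_rot: [-0.002, 0.893, 0.451, -0.003]
force: [-9.3, -1.6, -9.5]
grip_width: 0.098
grip_force: 43.1
```

```bash
python3 -m handwheel '[[[1,0.06,-0.045,0,0],[1,0,0,0,0],[-1,0,0,0,0],[-1,0,0,0,0],[-1,0,0,0,0],[-1,0,0,0.8,0],[-1,0,0,0.8,0],[-1,-0.7,0.5,0,0],[-1,-0.7,0.5,0,0],[-1,-0.7,0.5,0,0]]]' 40
python3 -m handwheel '[[[-1,-0.6,0.5,0,0],[-1,0,0,0,0],[-1,0,0,0,0]]]'
python3 - <<'E'
from h import *
c=cap('wrist','w3'); s=ctrl.sense(); print(s['eef_pos'],s['ee_rot'],s['force'])
np.save('w3.npy',c,allow_pickle=True)
E
```

```text
time_s: 5.75
eef_pos: [500.1, -154.7, 290.7]
ee_rot: [0.001, 0.892, 0.451, 0.001]
force: [0.2, -0.3, 0.8]
grip_width: 1.001
grip_force: 0.0
time_s: 6.05
eef_pos: [471.4, -130.4, 291.3]
ee_rot: [0.001, 0.892, 0.452, 0.001]
force: [-0.1, 0.0, 0.2]
grip_width: 0.995
grip_force: 0.0
[ 471.79861534 -130.87815642  290.88895475] [9.75707923e-04 8.92333226e-01 4.51375733e-01 6.40406823e-04] [-0.50880367 -1.54552765  0.20904443]
```

View pics/w3.png

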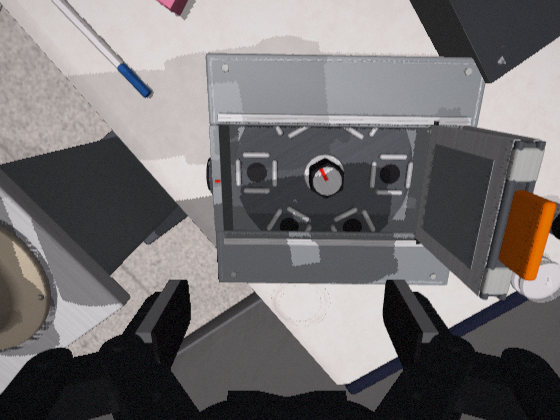

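Hatch stands folded at the rear. The knob is at about (326,180), with its red line pointing up-left, so station 1 is at the front. The front pocket's black disc is at (257,172) and the rear one at (392,173); no pocket holds a cube.

```bash
python3 -m handwheel '[[[-1,-0.4,0.3,-0.5,0],[-1,-0.4,0.3,-0.5,0],[-1,0,0,0,0],[-1,0,0,0,0]]]'
python3 - <<'E'
from h import *
c=cap('wrist','w4'); s=ctrl.sense(); print(s['eef_pos'],s['ee_rot'])
np.save('w4.npy',c,allow_pickle=True)
E
python3 -m handwheel '[[[-1,0.25,0.8,0,0],[-1,0.25,0.8,0,0],[-1,0.25,0.8,0,0],[-1,0.25,0.8,0,0],[-1,0.25,0.8,0,0],[-1,0.25,0.8,0,0],[-1,0.25,0.8,0,0],[-1,0.25,0.8,0,0],[-1,0.25,0.8,0,0],[-1,0.25,0.8,0,0]]]'
python3 -m handwheel '[[[-1,0,0,0,0],[-1,0,0,0,0]]]'
python3 - <<'E'
from h import *
c=cap('wrist','w5'); s=ctrl.sense(); print(s['eef_pos'],s['ee_rot'])
np.save('w5.npy',c,allow_pickle=True)
d=np.load('w3.npy',allow_pickle=True).item();e=np.load('w4.npy',allow_pickle=True).item()
a=cv2.resize(d['img'][100:250,200:430],None,fx=1.7,fy=1.7,interpolation=2)
b=cv2.resize(e['img'][60:300,160:560],None,fx=1.0,fy=1.0)
im=np.zeros((600,560,3),np.uint8); im[:420]=c['img']; b=cv2.resize(e['img'][100:300,230:550],None,fx=0.9,fy=.9); im[420:600,:288]=b; cv2.imwrite('pics/combo.png',im)
E
```

```text
time_s: 6.5
eef_pos: [432.1, -101.2, 240.5]
ee_rot: [0.0, 0.892, 0.451, 0.0]
force: [0.3, -1.0, 0.5]
grip_width: 1.001
grip_force: 0.0
[ 432.44320433 -101.42888697  241.02881033] [9.15861460e-04 8.92434771e-01 4.51175097e-01 6.10417517e-04]
time_s: 7.55
eef_pos: [557.8, 301.5, 240.8]
ee_rot: [0.0, 0.892, 0.451, 0.001]
force: [-0.1, 0.0, 0.5]
grip_width: 0.999
grip_force: 0.0
time_s: 7.75
eef_pos: [557.1, 300.1, 240.0]
ee_rot: [0.0, 0.892, 0.452, 0.0]
force: [0.2, 0.2, -0.5]
grip_width: 0.997
grip_force: 0.0
[556.86870271 299.32500748 240.25901383] [1.79215500e-04 8.92415874e-01 4.51213630e-01 3.67430058e-04]
```

View pics/combo.png

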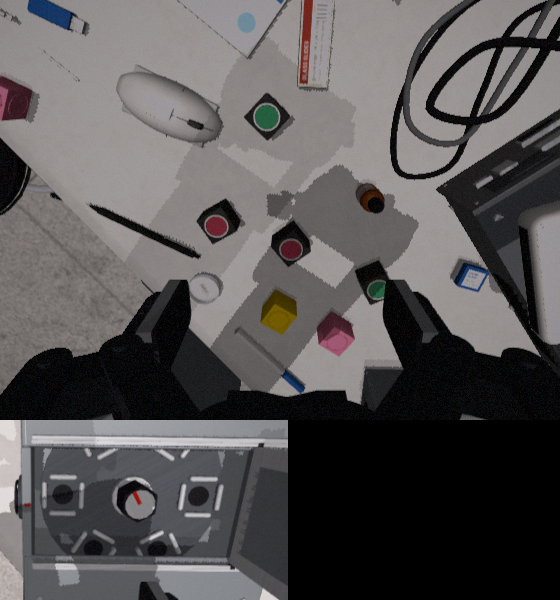

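Wrist view: cube tops at G1 (266,116), R2 (216,224), R1 (290,247), G2 (377,289); yellow (280,312) and pink (336,335) are decoys. I need the side windows, so next I'll use an enlarged crop montage and a second viewpoint.

```bash
python3 -m handwheel '[[[-1,-0.7,-0.7,0,0],[-1,-0.7,-0.7,0,0],[-1,-0.7,-0.7,0,0],[-1,-0.7,-0.7,0,0],[-1,-0.7,-0.7,0,0],[-1,0,0,0,0],[-1,0,0,0,0],[-1,0,0,0,0]]]'
python3 - <<'E'
from h import *
c=cap('wrist','w6'); s=ctrl.sense(); print(s['eef_pos'],s['ee_rot'])
np.save('w6.npy',c,allow_pickle=True)
d=np.load('w5.npy',allow_pickle=True).item()
Z=dict(G1=(578.6,362.4,25),G2=(566,129,25),R1=(513,232,25),R2=(464,304,25))
S=cap('side');im=[]
for k in(d,c,S):
    row=[]
    for n,X in Z.items():
        u=proj(k,X).round().astype(int);print(n,u)
        g=35 if k is not S else 14
        I=cv2.copyMakeBorder(k['img'],60,60,60,60,cv2.BORDER_CONSTANT); u=np.clip(u,0,[559,419])+60
        row.append(cv2.resize(I[u[1]-g:u[1]+g,u[0]-g:u[0]+g],(195,195),interpolation=cv2.INTER_CUBIC))
    im.append(np.hstack(row))
cv2.imwrite('pics/mont.png',np.clip(np.vstack(im).astype(float)*1.6,0,255).astype(np.uint8))
E
```

```text
time_s: 8.6
eef_pos: [381.9, 124.5, 240.6]
ee_rot: [0.0, 0.893, 0.451, 0.001]
force: [-0.1, -0.3, -0.0]
grip_width: 0.998
grip_force: 0.0
[381.90140179 124.7768132  240.35671031] [1.54631901e-04 8.92352912e-01 4.51338139e-01 3.75892571e-04]
G1 [267 117]
G2 [377 286]
R1 [291 247]
R2 [218 223]
G1 [ 308 -207]
G2 [436  64]
R1 [332   3]
R2 [241 -34]
G1 [281 307]
G2 [282 231]
R1 [302 262]
R2 [321 285]
```

View pics/mont.png

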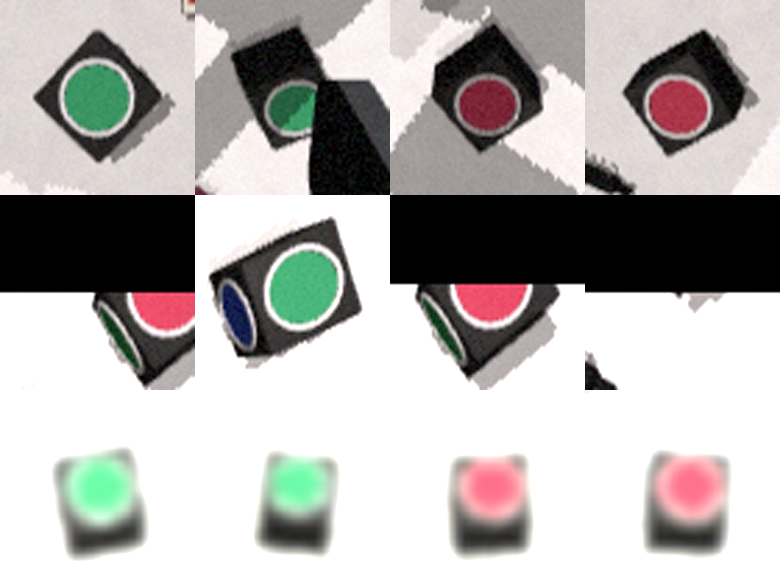

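Montage: G2's blue side window and R1's green side window both face image-left (toward −x changer). The other two windows are not visible yet, so I'll twist the camera to the left side.

```bash
python3 -m handwheel '[[[-0.2,0.24,0.35,0,1],[-0.2,0.24,0.35,0,1],[-0.2,0.24,0.35,0,1],[-0.2,0.24,0.35,0,1],[-0.2,0.24,0.35,0,1],[-0.2,0.24,0.35,0,1],[-0.2,0.24,0.35,0,1],[-0.2,0.24,0.35,0,1],[-0.2,0.24,0.35,0,1],[-0.2,0.24,0.35,0,1]]]'
python3 -m handwheel '[[[-0.2,0,0,0,1],[-0.2,0,0,0,0.25],[-0.2,0,0,0,0],[-0.2,0,0,0,0]]]'
python3 - <<'E'
from h import *
c=cap('wrist','w7'); s=ctrl.sense(); print(s['eef_pos'],s['ee_rot'],s['joints'],s['time_s'])
np.save('w7.npy',c,allow_pickle=True)
cv2.imwrite('pics/w7b.png',cv2.convertScaleAbs(cv2.resize(c['img'],(784,588),interpolation=2),alpha=1.6))
E
```

```text
time_s: 9.7
eef_pos: [501.6, 301.1, 239.4]
ee_rot: [-0.0, 0.39, 0.921, -0.0]
force: [0.0, -0.9, 0.5]
grip_width: 0.6
grip_force: 0.0
time_s: 10.1
eef_pos: [501.1, 300.0, 239.6]
ee_rot: [-0.0, 0.312, 0.95, -0.0]
force: [-0.0, 0.3, 1.4]
grip_width: 0.599
grip_force: 0.0
[501.05533429 299.93669008 239.79498422] [-1.58027034e-04  3.12195501e-01  9.50017858e-01 -1.16184435e-04] [ 3.38897464e-01  4.39118457e-01  1.29591198e+00  8.91632991e-06
  1.40695440e+00 -5.96893972e-01] 10.15
```

View pics/w7b.png

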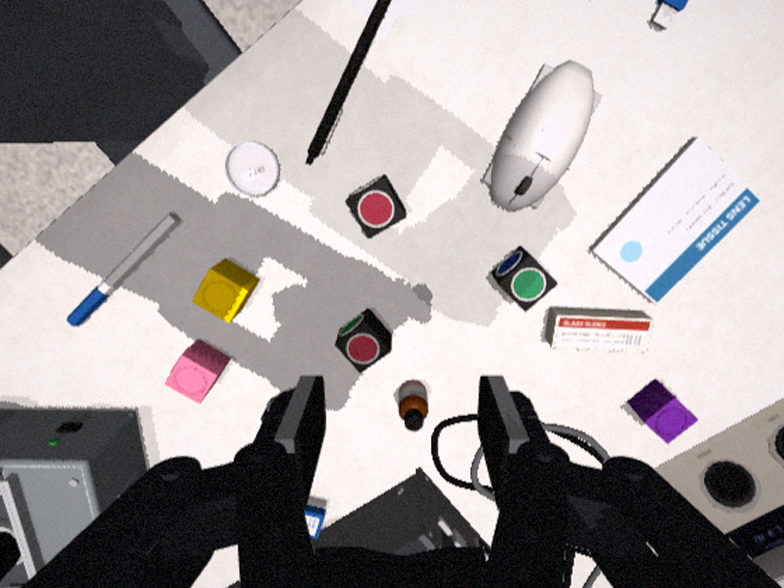

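The enlarged wrist view shows G1 (top 525,286) with its blue window up-left at (509,262) and R1 (top 363,348) with its green window up-left at (352,322). R2 (top 376,210) shows no window on its upper faces, so its window is on one of the lower ones.

```bash
cat >> h.py <<'E'
COL={'G':((60,60,40),(90,255,255)),'R':((165,100,40),(180,255,255))}
def cube(c,kind,X,rad=45):
    """top window centre px and yaw candidates (mod 90) from hull edges near the projection of X"""
    u=proj(c,X); I=c['img']; hsv=cv2.cvtColor(I,cv2.COLOR_BGR2HSV)
    m=cv2.inRange(hsv,*COL[kind]); n,l,s,ce=cv2.connectedComponentsWithStats(m)
    i=min([i for i in range(1,n) if s[i,4]>60],key=lambda i:np.linalg.norm(ce[i]-u)-0.02*s[i,4])
    q=max(cv2.findContours((l==i).astype(np.uint8),0,1)[0],key=cv2.contourArea); el=cv2.fitEllipse(cv2.convexHull(q))
    win=np.zeros(m.shape,np.uint8); cv2.circle(win,tuple(int(v) for v in ce[i]),rad,255,-1)
    dk=((I.max(2)<62).astype(np.uint8)*255)&win; dk|=(l==i).astype(np.uint8)*255
    dk=cv2.morphologyEx(dk,cv2.MORPH_CLOSE,np.ones((7,7)));dk=cv2.morphologyEx(dk,cv2.MORPH_OPEN,np.ones((5,5)))
    cs=[k for k in cv2.findContours(dk,0,1)[0] if cv2.pointPolygonTest(k,tuple(map(float,ce[i])),False)>=0]
    h=cv2.approxPolyDP(cv2.convexHull(cs[0]),2.0,True)[:,0]
    E=[]
    for a,b in zip(h,np.roll(h,-1,0)):
        A,B=onz(c,a,20),onz(c,b,20);v=B-A;E.append((round(float(np.linalg.norm(v)),1),round(float(np.degrees(np.arctan2(v[1],v[0]))%90),1)))
    return np.array(el[0]),[x for x in E if x[0]>20],h.tolist()
E
python3 - <<'E'
from h import *
W={k:np.load(k+'.npy',allow_pickle=True).item() for k in('w3','w4','w5','w6','w7')}
Z=dict(G1=(578.6,362.4,32),G2=(566,129,32),R1=(513,232,32),R2=(464,304,32))
for n,ws in dict(G1=('w5','w7'),R1=('w5','w7'),R2=('w5','w7'),G2=('w6',)).items():
    ob=[]
    for w in ws:
        p,E,h=cube(W[w],n[0],Z[n]); ob.append((W[w],p)); print(n,w,p.round(1),onz(W[w],p,34).round(1),E)
    if len(ob)>1: print('  tri',tri(ob)[0].round(1),np.round(tri(ob)[1],1))
a,b=W['w3'],W['w4']
def disc(c,u):  # dark disc centroid refine
    g=c['img'].max(2);x,y=map(int,u);r=15;s=g[y-r:y+r,x-r:x+r];m=(s<32).astype(np.uint8)
    n,l,st,ce=cv2.connectedComponentsWithStats(m);i=1+np.argmax(st[1:,4]);return ce[i]+[x-r,y-r],int(st[i,4])
for nm,p,q,z in(('front',(257,172),(300,182),32),('rear',(392,173),(452,183),32)):
    P,Q=disc(a,p),disc(b,q);print(nm,P,Q,tri([(a,P[0]),(b,Q[0])])[0].round(1),onz(a,P[0],32).round(1),onz(b,Q[0],32).round(1))
k=tri([(a,(326.5,182)),(b,(384,190))]);print('knob',k,onz(a,(326.5,182),72))
E
```

```text
G1 w5 [266.4 116.6] [579.1 363.4  34. ] [(21.7, 11.7), (26.9, 9.3), (25.7, 8.6), (26.4, 8.0)]
G1 w7 [377.1 202.6] [579.3 363.4  34. ] [(37.3, 9.1), (24.9, 9.3), (35.6, 6.7), (25.0, 9.7)]
  tri [579.1 363.4  34.4] [0. 0.]
R1 w5 [290.6 249.2] [513.6 232.9  34. ] [(26.7, 1.6), (24.4, 3.7), (26.5, 1.8), (23.6, 2.4)]
R1 w7 [258.7 248.6] [546.7 227.9  34. ] [(25.3, 2.2), (29.1, 5.9), (27.8, 0.8), (27.4, 6.2)]
  tri [528.2 250.7  89.1] [3.3 3.3]
R2 w5 [216.  225.9] [464.1 304.2  34. ] [(24.7, 83.8), (28.4, 77.0), (23.4, 85.3), (26.4, 77.3)]
R2 w7 [268.1 148.8] [464.3 304.2  34. ] [(21.7, 85.3), (27.5, 84.2), (29.6, 79.7), (28.9, 85.8)]
  tri [464.3 304.3  34.4] [0. 0.]
G2 w6 [439.5  61.7] [566.1 130.5  34. ] [(30.6, 79.2), (29.3, 81.9), (29.2, 78.0), (27.6, 80.2)]Traceback (most recent call last):
  File "<stdin>", line 14, in <module>
  File "<stdin>", line 12, in disc
    return _wrapfunc(a, 'argmax', axis=axis, out=out, **kwds)
    return bound(*args, **kwds)
ValueError: attempt to get argmax of an empty sequence
```

```bash
python3 - <<'E'
from h import *
W={k:np.load(k+'.npy',allow_pickle=True).item() for k in('w3','w4')}
a,b=W['w3'],W['w4']
for nm,p,q in(('front',(257,172),(300,182)),('rear',(391,173),(452,183))):
    ob=[]
    for c,u in((a,p),(b,q)):
        g=cv2.GaussianBlur(c['img'],(3,3),0).max(2);x,y=u;r=13;s=g[y-r:y+r,x-r:x+r]
        t,m=cv2.threshold(s,0,255,cv2.THRESH_BINARY_INV+cv2.THRESH_OTSU)
        n,l,st,ce=cv2.connectedComponentsWithStats(m);i=l[r,r] or 1+np.argmax(st[1:,4]);ob.append((c,ce[i]+[x-r,y-r]));print(t,st[i],ob[-1][1].round(1))
    print(nm,tri(ob)[0].round(1),np.round(tri(ob)[1],1),[onz(c,p,32).round(1)[:2] for c,p in ob])
E
```

```text
67.0 [  3   3  23  23 383] [257.1 173.6]
50.0 [  0   3  26  22 405] [299.4 182.7]
front [ 439.6 -114.7   24.5] [0.7 0.7] [array([ 440.5, -114.2]), array([ 441. , -112.5])]
62.0 [  0   4  22  22 382] [387.8 174.6]
59.0 [  0   4  23  22 395] [450.  184.3]
rear [ 565.9 -204.5   41.7] [0.7 0.7] [array([ 566.6, -208.5]), array([ 568.8, -208.8])]
```

```bash
python3 -m handwheel '[[[-0.4,0.325,-0.85,0,0.82],[-0.4,0.325,-0.85,0,0.82],[-0.4,0.325,-0.85,0,0.82],[-0.4,0.325,-0.85,0,0.82],[-0.4,0,0,-0.8,0],[-0.4,0,0,-0.8,0],[-0.4,0,0,-0.8,0],[-0.4,0,0,0,0],[-0.4,0,0,0,0]]]' 60
python3 - <<'E'
from h import *
s=ctrl.sense();print(s['eef_pos'].round(1),s['ee_rot'].round(3))
c=cap('wrist','w8')
p,E,h=cube(c,'G',(566,130,34),90);print(p,onz(c,p,34),E)
E
```

```text
time_s: 11.05
eef_pos: [566.5, 129.8, 121.2]
ee_rot: [0.0, 0.088, 0.996, 0.0]
force: [0.8, -0.1, 0.6]
grip_width: 0.701
grip_force: 0.0
[566.5 129.8 121.2] [0.    0.088 0.996 0.   ]
[287.15493774 216.95266724] [565.7465262  130.69314912  34.        ] [(22.1, 79.1), (33.4, 81.3), (34.8, 81.2), (28.7, 79.9)]
```

```bash
python3 -m handwheel '[[[-0.4,0,0.01,-0.72,0],[-0.4,0,0,-0.72,0],[-0.4,0,0,-0.72,0],[-0.4,0,0,0,0],[1,0,0,0,0],[1,0,0,0,0],[1,0,0,0,0],[1,0,0,0,0],[1,0,0,0,0],[1,0,0,0,0]]]' 60
```

```text
time_s: 12.1
eef_pos: [568.1, 130.3, 15.4]
ee_rot: [0.003, 0.088, 0.996, 0.0]
force: [-0.1, -0.4, 8.3]
grip_width: 0.371
grip_force: 60.6
```

```bash
python3 -m handwheel '[[[1,0,0,0.9,0],[1,0,0,0.9,0],[1,0,0,0.9,0],[1,0,0,0.8,0],[1,-0.366,-0.782,0,-0.67],[1,-0.366,-0.782,0,-0.67],[1,-0.366,-0.782,0,-0.67],[1,-0.366,-0.782,0,-0.67],[1,-0.366,-0.782,0,-0.67],[1,0,0,0,0]]]' 60
python3 -m handwheel '[[[1,0,0,0,0],[1,0,0,0,0]]]'
python3 - <<'E'
from h import *
s=ctrl.sense();print(s['eef_pos'].round(1),s['ee_rot'].round(3))
c=cap('wrist','w9');np.save('w9.npy',c,allow_pickle=True)
for n,X in (('front',(440.6,-113.2,32)),('knob',(504.4,-161,72)),('st',(568,-208.7,32))): print(n,proj(c,X).round(0))
cv2.imwrite('pics/w9b.png',cv2.convertScaleAbs(cv2.resize(c['img'],(784,588),interpolation=2),alpha=1.6))
E
```

```text
time_s: 13.1
eef_pos: [473.4, -68.9, 189.0]
ee_rot: [0.001, 0.32, 0.947, -0.001]
force: [-0.3, 0.5, -0.7]
grip_width: 0.371
grip_force: 60.0
time_s: 13.3
eef_pos: [475.0, -64.8, 188.0]
ee_rot: [0.001, 0.316, 0.949, 0.0]
force: [0.4, -0.7, 0.2]
grip_width: 0.37
grip_force: 60.0
[475.  -64.8 188. ] [0.001 0.316 0.949 0.   ]
front [221. 194.]
knob [218. 294.]
st [230. 338.]
```

View pics/w9b.png

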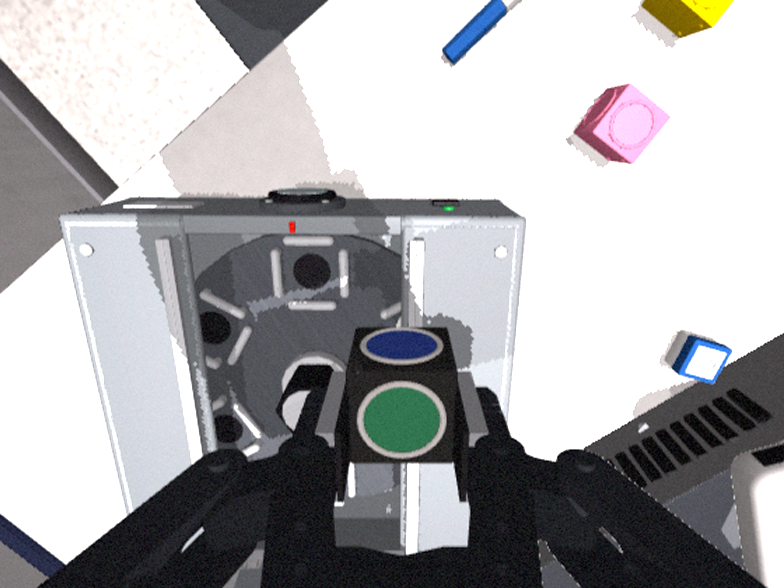

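The held cube G2 has its blue window facing the front. The front pocket disc is at (223,194) in full-frame pixels.

```bash
cat >> h.py <<'E'
def held(c,kind):
    s=ctrl.sense(); m=cv2.inRange(cv2.cvtColor(c['img'],cv2.COLOR_BGR2HSV),*COL[kind])
    n,l,st,ce=cv2.connectedComponentsWithStats(m); i=min([i for i in range(1,n) if st[i,4]>300],key=lambda i:abs(ce[i][0]-288)+abs(ce[i][1]-300))
    q=max(cv2.findContours((l==i).astype(np.uint8),0,1)[0],key=cv2.contourArea); p=cv2.fitEllipse(cv2.convexHull(q))[0]
    X=onz(c,p,s['eef_pos'][2]+18.6); return p,X,X-s['eef_pos']
E
python3 - <<'E'
from h import *
c=np.load('w9.npy',allow_pickle=True).item()
print(onz(c,(222.3,194.2),32),held(c,'G'))
E
```

```text
[ 441.65651103 -112.41379198   32.        ] ((286.4906921386719, 299.5232238769531), array([473.51854857, -63.30213817, 206.32944009]), array([-1.43426867,  1.23166182, 18.6       ]))
```

```bash
python3 -m handwheel '[[[1,-0.32,-0.488,0,0],[1,-0.32,-0.488,0,0],[1,0,0,-0.8,0],[1,0,0,-0.8,0],[1,0,0,-0.8,0],[1,0,0,0,0],[1,0,0,0,0]]]'
```

```text
time_s: 14.05
eef_pos: [443.2, -113.8, 68.0]
ee_rot: [0.0, 0.316, 0.949, 0.0]
force: [0.7, -0.2, 0.4]
grip_width: 0.37
grip_force: 60.0
```

```bash
python3 -m handwheel '[[[1,0,0,-0.2,0],[1,0,0,-0.2,0],[1,0,0,0,0],[1,0,0,0,0]]]'
```

```text
time_s: 14.45
eef_pos: [442.9, -114.3, 47.4]
ee_rot: [0.001, 0.316, 0.949, -0.0]
force: [0.5, 0.0, 0.9]
grip_width: 0.371
grip_force: 60.3
```

```bash
python3 -m handwheel '[[[-0.2,0,0,0,0],[-0.2,0,0,0,0],[-0.2,0,0,0,0],[-0.3,0,0,0.6,0],[-0.3,0,0,0.7,0],[-0.3,0.4,-0.3,0,0.94],[-0.3,0.4,-0.3,0,0.94],[-0.3,0.4,-0.3,0,0.94],[-0.3,0.05,-0.03,0,0.93],[-0.3,0,0,0,0]]]'
python3 -m handwheel '[[[-0.3,0,0,-0.6,0],[-0.3,0,0,-0.7,0],[-0.3,0,0,0,0],[1,0,0,0,0],[1,0,0,0,0],[1,0,0,0,0],[1,0,0,0,0],[1,0,0,0,0]]]' 60
```

```text
time_s: 15.45
eef_pos: [505.2, -160.9, 111.8]
ee_rot: [-0.0, 0.06, 0.998, 0.0]
force: [-0.6, 1.0, -0.1]
grip_width: 0.646
grip_force: 0.0
time_s: 16.25
eef_pos: [505.5, -160.6, 48.8]
ee_rot: [0.001, 0.06, 0.998, -0.0]
force: [-2.3, 3.3, 6.7]
grip_width: 0.409
grip_force: 61.5
```

```bash
python3 -m handwheel '[[[1,0,0,0,-0.94],[1,0,0,0,-0.94],[1,0,0,0,-0.94],[1,0,0,0,-0.94],[1,0,0,0,-0.94],[1,0,0,0,-0.94],[1,0,0,0,-0.94],[1,0,0,0,-0.94],[1,0,0,0,0],[1,0,0,0,0]]]'
```

```text
time_s: 17.25
eef_pos: [505.1, -161.1, 48.7]
ee_rot: [0.001, 0.552, 0.834, -0.0]
force: [-5.0, 1.0, 7.3]
grip_width: 0.411
grip_force: 61.8
```

```bash
python3 -m handwheel '[[[-0.3,0,0,0,0],[-0.3,0,0,0,0],[-0.3,0,0,0.4,0],[-0.3,0,0,0.8,0.9],[-0.3,0,0,0.8,0.9],[-0.3,0,0.1,0.6,0.9],[-0.3,0,0.3,0.3,0.9],[-0.3,0,0,0,0.3],[-0.3,0,0,0,0]]]'
python3 - <<'E'
from h import *
s=ctrl.sense();print(s['eef_pos'].round(1),s['ee_rot'].round(3))
c=cap('wrist','w10')
e=np.radians(-36.9+120);A=np.array([505.4,-160.6]);P=A+80*np.array([np.cos(e),np.sin(e)])
p,E,h=cube(c,'G',(*P,66),70);print(P,proj(c,(*P,66)),p,onz(c,p,66))
r=[b for b in blobs(c['img'],(0,130,60),(5,255,255),8)+blobs(c['img'],(174,130,60),(180,255,255),8)];k=[(b,onz(c,b[1],72)) for b in r];print([x for x in k if np.linalg.norm(x[1][:2]-A)<30])
E
```

```text
time_s: 18.15
eef_pos: [505.3, -140.5, 192.8]
ee_rot: [0.001, 0.308, 0.952, -0.0]
force: [-0.9, 0.8, -0.3]
grip_width: 0.645
grip_force: 0.0
[ 505.3 -140.5  192.8] [ 0.001  0.308  0.952 -0.   ]Traceback (most recent call last):
  File "<stdin>", line 5, in <module>
  File "h.py", line 28, in cube
    i=min([i for i in range(1,n) if s[i,4]>60],key=lambda i:np.linalg.norm(ce[i]-u)-0.02*s[i,4])
ValueError: min() iterable argument is empty
```

```bash
cat >> h.py <<'E'
A=np.array([505.4,-160.6]); Y=-36.9
def turret(c):
    """red line blob on the knob: direction relative to changer x (deg); home at front = 180"""
    r=blobs(c['img'],(0,110,50),(8,255,255),8)+blobs(c['img'],(172,110,50),(180,255,255),8)
    for b in r:
        X=onz(c,b[1],72)[:2]-A
        if np.linalg.norm(X)<25: print('red',b[0],b[1],'dir',(np.degrees(np.arctan2(X[1],X[0]))-Y)%360,np.linalg.norm(X))
E
python3 - <<'E'
from h import *
c=cap('wrist'); turret(c)
cv2.imwrite('pics/w10b.png',cv2.convertScaleAbs(c['img'],alpha=1.6))
E
```

```text
red 75 [275.8, 223.3] dir 59.881989825575175 8.689562624473862
```

View pics/w10b.png

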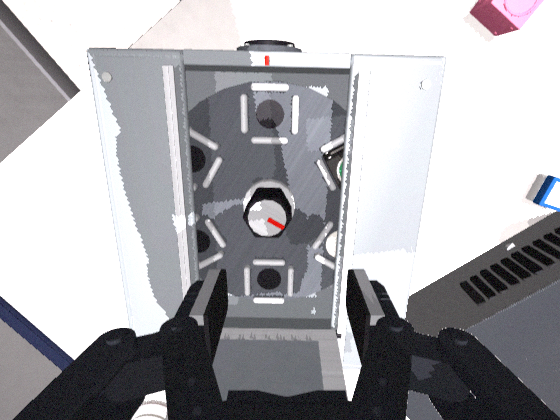

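The turret clicked one step: the red line at (276,223) points 60° and the empty station 2 is at the front. The loaded cube shows at (343,165), partly under the deck edge.

```bash
python3 -m handwheel '[[[-0.4,0.092,0.82,0,0.55],[-0.4,0.092,0.82,0,0.55],[-0.4,0.092,0.82,0,0.55],[-0.4,0.092,0.82,0,0.55],[-0.4,0.092,0.82,0,0.55],[-0.4,0.092,0.82,0,0.55],[-0.4,0.092,0.82,0,0.55],[-0.4,0.092,0.82,0,0.55],[-0.4,0.092,0.82,-0.4,0.5],[-0.4,0,0,-0.9,0]]]'
python3 -m handwheel '[[[-0.4,0,0,0,0],[-0.4,0,0,0,0]]]'
python3 - <<'E'
from h import *
s=ctrl.sense();print(s['eef_pos'].round(1),s['ee_rot'].round(3))
c=cap('wrist','w11')
p,E,h=cube(c,'R',(546.7,227.9,34),90);print(p,onz(c,p,34),E)
print(blobs(c['img'],*RNG['green'],20))
E
```

```text
time_s: 19.25
eef_pos: [547.9, 232.7, 128.6]
ee_rot: [0.004, -0.032, 0.999, 0.001]
force: [1.2, -0.4, -2.0]
grip_width: 0.699
grip_force: 0.0
time_s: 19.45
eef_pos: [546.5, 227.8, 127.5]
ee_rot: [-0.001, -0.028, 1.0, -0.0]
force: [0.9, 0.3, 1.0]
grip_width: 0.694
grip_force: 0.0
[546.5 227.8 127.5] [-0.001 -0.028  1.    -0.   ]
[286.85864258 215.43104553] [546.56681219 228.31064109  34.        ] [(29.5, 0.2), (30.8, 0.1), (33.4, 1.8), (33.0, 2.1)]
[(587, [459.0, 264.4], [445, 252, 29, 26])]
```

```bash
python3 -m handwheel '[[[-0.4,0,0.01,-0.75,-0.2],[-0.4,0,0,-0.75,0],[-0.4,0,0,-0.75,0],[-0.4,0,0,0,0],[1,0,0,0,0],[1,0,0,0,0],[1,0,0,0,0],[1,0,0,0,0],[1,0,0,0,0],[1,0,0,0,0]]]' 60
python3 -m handwheel '[[[1,0,0,0.9,0],[1,0,0,0.9,0],[1,0,0,0.9,0],[1,0,0,0.7,0],[1,0,0,0,0],[1,0,0,0,0]]]' 60
python3 - <<'E'
from h import *
c=cap('wrist','w12');print(held(c,'R'))
print(blobs(c['img'],(50,60,20),(95,255,255),20), ctrl.sense()['ee_rot'])
E
```

```text
time_s: 20.5
eef_pos: [548.5, 229.0, 18.0]
ee_rot: [0.003, -0.015, 1.0, 0.0]
force: [-0.2, -2.3, 8.2]
grip_width: 0.37
grip_force: 60.4
time_s: 21.1
eef_pos: [546.6, 228.9, 186.3]
ee_rot: [0.001, -0.015, 1.0, 0.0]
force: [-0.1, 1.1, -1.4]
grip_width: 0.371
grip_force: 59.8
((286.4144592285156, 296.23846435546875), array([543.94239995, 229.09802669, 203.51734657]), array([-2.2260203 ,  0.33750209, 18.6       ]))
[(423, [429.2, 230.4], [417, 220, 25, 22]), (766, [286.3, 243.8], [262, 234, 49, 20])] [ 1.66539872e-04 -1.51377203e-02  9.99885404e-01  2.49984673e-05]
```

```bash
python3 -m handwheel '[[[1,-0.26,-0.855,0,-0.604],[1,-0.26,-0.855,0,-0.604],[1,-0.26,-0.855,0,-0.604],[1,-0.26,-0.855,0,-0.604],[1,-0.26,-0.855,0,-0.604],[1,-0.26,-0.855,0,-0.604],[1,-0.26,-0.855,0,-0.604],[1,-0.26,-0.855,0,-0.604],[1,0,0,0,0],[1,0,0,0,0]]]' 60
python3 -m handwheel '[[[1,0,0,-0.77,0],[1,0,0,-0.77,0],[1,0,0,-0.77,0],[1,0,0,0,0],[1,0,0,0,0]]]' 60
```

```text
time_s: 22.15
eef_pos: [441.9, -113.5, 183.9]
ee_rot: [-0.001, 0.317, 0.948, 0.0]
force: [-0.0, 0.4, -1.2]
grip_width: 0.368
grip_force: 59.9
time_s: 22.65
eef_pos: [442.8, -112.4, 69.7]
ee_rot: [-0.0, 0.316, 0.949, 0.0]
force: [0.8, -0.0, -0.2]
grip_width: 0.37
grip_force: 59.9
```

```bash
python3 -m handwheel '[[[1,0,-0.01,-0.2,0],[1,0,-0.01,-0.19,0],[1,0,0,0,0],[1,0,0,0,0]]]' 60
```

```text
time_s: 23.05
eef_pos: [443.0, -114.4, 50.0]
ee_rot: [0.001, 0.317, 0.949, -0.0]
force: [1.1, 0.3, 1.8]
grip_width: 0.366
grip_force: 60.2
```

```bash
python3 -m handwheel '[[[-0.2,0,0,0,0],[-0.2,0,0,0,0],[-0.2,0,0,0,0],[-0.3,0,0,0.6,0],[-0.3,0,0,0.65,0],[-0.3,0,0,0,0],[-0.3,0,0,0,0]]]'
python3 - <<'E'
from h import *
c=cap('wrist','w13');p,E,h=cube(c,'R',(441.6,-112.4,66),70);print(p,onz(c,p,66),E,ctrl.sense()['eef_pos'])
E
```

```text
time_s: 23.75
eef_pos: [442.4, -114.2, 112.2]
ee_rot: [0.0, 0.317, 0.949, -0.0]
force: [-0.3, -0.0, -0.4]
grip_width: 0.653
grip_force: 0.0
[286.55386353 238.96406555] [ 441.21001927 -112.80873784   66.        ] [(42.9, 43.1), (37.9, 5.2), (36.7, 74.6), (39.3, 80.3), (47.9, 51.3)] [ 442.03579761 -113.94850407  111.45487136]
```

```bash
python3 -m handwheel '[[[-0.3,0.4,-0.3,0,0.94],[-0.3,0.4,-0.3,0,0.94],[-0.3,0.4,-0.3,0,0.94],[-0.3,0.06,-0.03,0,0.93],[-0.3,0,0,0,0],[-0.3,0,0,-0.6,0],[-0.3,0,0,-0.65,0],[-0.3,0,0,0,0],[1,0,0,0,0],[1,0,0,0,0]]]' 60
python3 -m handwheel '[[[1,0,0,0,0],[1,0,0,0,0],[1,0,0,0,0]]]' 60
```

```text
time_s: 24.8
eef_pos: [505.7, -160.6, 50.9]
ee_rot: [0.0, 0.061, 0.998, -0.0]
force: [0.1, 0.5, -1.9]
grip_width: 0.407
grip_force: 60.8
time_s: 25.1
eef_pos: [505.7, -160.6, 50.8]
ee_rot: [0.001, 0.06, 0.998, -0.0]
force: [-3.1, 2.8, 7.2]
grip_width: 0.408
grip_force: 61.9
```

```bash
python3 -m handwheel '[[[1,0,0,0,-0.94],[1,0,0,0,-0.94],[1,0,0,0,-0.94],[1,0,0,0,-0.94],[1,0,0,0,-0.94],[1,0,0,0,-0.94],[1,0,0,0,-0.94],[1,0,0,0,-0.94],[1,0,0,0,0],[1,0,0,0,0]]]'
python3 -m handwheel '[[[-0.3,0,0,0,0],[-0.3,0,0,0,0],[-0.3,0,0,0.4,0],[-0.3,0,0,0.8,0.9],[-0.3,0,0,0.8,0.9],[-0.3,0,0.1,0.6,0.9],[-0.3,0,0.3,0.3,0.9],[-0.3,0,0,0,0.3],[-0.3,0,0,0,0]]]'
python3 - <<'E'
from h import *
c=cap('wrist','w14');turret(c)
E
```

```text
time_s: 26.1
eef_pos: [505.2, -161.3, 50.8]
ee_rot: [0.0, 0.553, 0.833, -0.001]
force: [-6.6, -1.8, 7.1]
grip_width: 0.408
grip_force: 62.2
time_s: 27.0
eef_pos: [505.7, -140.5, 195.2]
ee_rot: [0.001, 0.308, 0.951, -0.0]
force: [0.1, -0.0, -1.0]
grip_width: 0.651
grip_force: 0.0
red 80 [266.0, 225.8] dir 358.7940045054973 8.45065990142913
```

```bash
python3 -m handwheel '[[[-0.4,0.134,0.916,0,0.51],[-0.4,0.134,0.916,0,0.51],[-0.4,0.134,0.916,0,0.51],[-0.4,0.134,0.916,0,0.51],[-0.4,0.134,0.916,0,0.51],[-0.4,0.134,0.916,0,0.51],[-0.4,0.134,0.916,0,0.51],[-0.4,0.134,0.916,0,0.51],[-0.4,0.134,0.916,0,0.51],[-0.4,0.134,0.916,0,0.51]]]'
python3 -m handwheel '[[[-0.4,0.134,0.916,0,0.5],[-0.4,0,0,-0.7,0],[-0.4,0,0,-0.7,0],[-0.4,0,0,0,0],[-0.4,0,0,0,0]]]'
python3 - <<'E'
from h import *
s=ctrl.sense();print(s['eef_pos'].round(1),s['ee_rot'].round(3))
c=cap('wrist','w15')
p,E,h=cube(c,'G',(579.1,363.4,34),90);print(p,onz(c,p,34),E)
E
```

```text
time_s: 28.05
eef_pos: [572.5, 319.1, 194.0]
ee_rot: [-0.0, -0.043, 0.999, -0.0]
force: [1.1, -0.5, -0.0]
grip_width: 0.699
grip_force: 0.0
time_s: 28.55
eef_pos: [579.4, 362.9, 125.1]
ee_rot: [-0.0, -0.077, 0.997, -0.0]
force: [-0.3, 0.3, 1.4]
grip_width: 0.697
grip_force: 0.0
[579.4 362.9 125.1] [-0.    -0.077  0.997 -0.   ]
[286.74871826 215.82832336] [578.97598502 363.3122696   34.        ] [(29.2, 5.8), (40.6, 11.1), (33.9, 8.8), (33.6, 8.9)]
```

```bash
python3 -m handwheel '[[[-0.4,0,0,-0.74,0],[-0.4,0,0,-0.74,0],[-0.4,0,0,-0.74,0],[-0.4,0,0,0,0],[1,0,0,0,0],[1,0,0,0,0],[1,0,0,0,0],[1,0,0,0,0],[1,0,0,0,0],[1,0,0,0,0]]]' 60
python3 -m handwheel '[[[1,0,0,0.9,0],[1,0,0,0.9,0],[1,0,0,0.9,0],[1,0,0,0.7,0],[1,0,0,0,0],[1,0,0,0,0]]]' 60
python3 - <<'E'
from h import *
c=cap('wrist','w16');print(held(c,'G'))
print(blobs(c['img'],*RNG['blue'],60), ctrl.sense()['ee_rot'])
E
```

```text
time_s: 29.6
eef_pos: [581.0, 363.9, 17.5]
ee_rot: [0.003, -0.078, 0.997, 0.001]
force: [0.2, -0.0, 8.1]
grip_width: 0.368
grip_force: 61.3
time_s: 30.2
eef_pos: [579.3, 363.2, 185.4]
ee_rot: [0.001, -0.078, 0.997, 0.0]
force: [0.3, 0.3, -1.2]
grip_width: 0.369
grip_force: 60.1
((286.5330505371094, 296.9134826660156), array([577.16069307, 363.25539376, 202.21955815]), array([-1.69656226,  0.21971864, 18.6       ]))
[(878, [529.7, 99.0], [507, 84, 47, 32]), (1034, [392.7, 264.6], [347, 253, 102, 24])] [-8.55744872e-05 -7.77575369e-02  9.96972295e-01 -4.06128056e-05]
```

```bash
python3 - <<'E'
from h import *
i=cv2.imread('pics/w16.png');h=cv2.cvtColor(i,cv2.COLOR_BGR2HSV)
print(h[236:256:4,286].tolist(), blobs(i,(105,80,20),(130,255,255),100))
E
```

```text
[[116, 188, 46], [115, 167, 49], [117, 170, 48], [110, 207, 48], [114, 156, 49]] [(939, [529.0, 98.9], [502, 84, 52, 32]), (774, [286.5, 244.3], [262, 235, 50, 20])]
```

```bash
python3 -m handwheel '[[[1,-0.248,-0.866,0,-0.52],[1,-0.248,-0.866,0,-0.52],[1,-0.248,-0.866,0,-0.52],[1,-0.248,-0.866,0,-0.52],[1,-0.248,-0.866,0,-0.52],[1,-0.248,-0.866,0,-0.52],[1,-0.248,-0.866,0,-0.52],[1,-0.248,-0.866,0,-0.52],[1,-0.248,-0.866,0,-0.52],[1,-0.248,-0.866,0,-0.52]]]' 60
python3 -m handwheel '[[[1,-0.248,-0.866,0,-0.53],[1,0,0,0,0],[1,0,0,0,0],[1,0,0,-0.77,0],[1,0,0,-0.77,0],[1,0,0,-0.77,0],[1,0,0,0,0],[1,0,0,0,0]]]' 60
```

```text
time_s: 31.25
eef_pos: [453.8, -71.2, 182.8]
ee_rot: [-0.001, 0.283, 0.959, 0.0]
force: [0.6, -0.1, -0.4]
grip_width: 0.373
grip_force: 60.1
time_s: 32.05
eef_pos: [443.0, -112.3, 68.7]
ee_rot: [-0.0, 0.316, 0.949, 0.0]
force: [0.6, 0.1, 0.1]
grip_width: 0.373
grip_force: 60.1
```

```bash
python3 -m handwheel '[[[1,0,-0.01,-0.2,0],[1,0,-0.01,-0.18,0],[1,0,0,0,0],[1,0,0,0,0]]]' 60
python3 -m handwheel '[[[-0.2,0,0,0,0],[-0.2,0,0,0,0],[-0.2,0,0,0,0],[-0.3,0,0,0.6,0],[-0.3,0,0,0.65,0],[-0.3,0,0,0,0],[-0.3,0,0,0,0]]]'
python3 - <<'E'
from h import *
c=cap('wrist','w17');p,E,h=cube(c,'G',(441.6,-112.4,66),70);print(p,onz(c,p,66),E,ctrl.sense()['eef_pos'])
E
```

```text
time_s: 32.45
eef_pos: [443.2, -114.4, 49.5]
ee_rot: [0.001, 0.317, 0.949, -0.0]
force: [0.2, 0.8, 2.1]
grip_width: 0.37
grip_force: 60.3
time_s: 33.15
eef_pos: [442.7, -114.2, 111.7]
ee_rot: [0.0, 0.317, 0.949, -0.0]
force: [-0.3, 0.5, -0.8]
grip_width: 0.651
grip_force: 0.0
[286.55450439 239.18508911] [ 441.46246308 -112.77069895   66.        ] [(39.9, 43.4), (40.3, 7.5), (23.7, 52.8), (34.9, 74.1), (33.7, 84.0), (53.7, 51.3)] [ 442.31446839 -113.95175148  110.94744482]
```

Third cube is in. Turn the knob again.

```bash
python3 -m handwheel '[[[-0.3,0.4,-0.3,0,0.94],[-0.3,0.4,-0.3,0,0.94],[-0.3,0.4,-0.3,0,0.94],[-0.3,0.06,-0.03,0,0.93],[-0.3,0,0,0,0],[-0.3,0,0,-0.6,0],[-0.3,0,0,-0.65,0],[-0.3,0,0,0,0],[1,0,0,0,0],[1,0,0,0,0]]]' 60
python3 -m handwheel '[[[1,0,0,0,0],[1,0,0,0,0],[1,0,0,0,0]]]' 60
python3 -m handwheel '[[[1,0,0,0,-0.94],[1,0,0,0,-0.94],[1,0,0,0,-0.94],[1,0,0,0,-0.94],[1,0,0,0,-0.94],[1,0,0,0,-0.94],[1,0,0,0,-0.94],[1,0,0,0,-0.94],[1,0,0,0,0],[1,0,0,0,0]]]'
python3 -m handwheel '[[[-0.3,0,0,0,0],[-0.3,0,0,0,0],[-0.3,0,0,0.4,0],[-0.3,0,0,0.8,0],[-0.3,0,0,0.8,0],[-0.3,0,0.1,0.6,0],[-0.3,0,0.3,0.3,0],[-0.3,0,0,0,0]]]'
python3 - <<'E'
from h import *
c=cap('wrist','w18');turret(c);s=ctrl.sense();print(s['joints'].round(2),s['time_s'])
E
```

```text
time_s: 34.2
eef_pos: [506.0, -160.6, 50.4]
ee_rot: [0.0, 0.061, 0.998, -0.0]
force: [-0.6, 0.8, -2.5]
grip_width: 0.406
grip_force: 60.6
time_s: 34.5
eef_pos: [506.0, -160.7, 50.3]
ee_rot: [0.001, 0.06, 0.998, -0.0]
force: [-3.3, 2.0, 6.8]
grip_width: 0.407
grip_force: 61.8
time_s: 35.5
eef_pos: [505.4, -161.5, 50.3]
ee_rot: [0.0, 0.553, 0.834, -0.001]
force: [-8.5, -3.7, 7.3]
grip_width: 0.406
grip_force: 62.1
time_s: 36.3
eef_pos: [506.7, -140.0, 196.4]
ee_rot: [0.002, 0.552, 0.834, 0.0]
force: [0.1, -0.4, 0.4]
grip_width: 0.649
grip_force: 0.0
red 77 [269.3, 231.8] dir 298.0510082630414 8.867876121509758
[-0.49  0.34  1.55 -0.    1.24 -0.9 ] 36.35
```

```bash
python3 -m handwheel '[[[-0.4,-0.045,0.468,0,0.985],[-0.4,-0.045,0.468,0,0.985],[-0.4,-0.045,0.468,0,0.985],[-0.4,-0.045,0.468,0,0.985],[-0.4,-0.045,0.468,0,0.985],[-0.4,-0.045,0.468,0,0.985],[-0.4,-0.045,0.468,0,0.985],[-0.4,-0.045,0.468,0,0.985],[-0.4,-0.045,0.468,0,0.985],[-0.4,-0.045,0.468,0,0.985]]]'
python3 -m handwheel '[[[-0.4,-0.045,0.468,0,0.985],[-0.4,-0.045,0.468,0,0.985],[-0.4,-0.045,0.468,0,0.985],[-0.4,-0.045,0.468,0,0.985],[-0.4,-0.045,0.468,0,0.985],[-0.4,-0.045,0.468,0,0.985],[-0.4,-0.045,0.468,0,0.985],[-0.4,-0.045,0.468,0,0.985],[-0.4,-0.045,0.468,0,0.985],[-0.4,0,0,-0.7,0]]]'
python3 -m handwheel '[[[-0.4,0,0,-0.7,0],[-0.4,0,0,0,0],[-0.4,0,0,0,0]]]'
python3 - <<'E'
from h import *
s=ctrl.sense();print(s['eef_pos'].round(1),s['ee_rot'].round(3),s['joints'].round(2))
c=cap('wrist','w19')
p,E,h=cube(c,'R',(464.3,304.3,34),90);print(p,onz(c,p,34),E)
print(blobs(c['img'],(50,60,20),(95,255,255),40))
E
```

```text
time_s: 37.35
eef_pos: [482.9, 93.8, 192.6]
ee_rot: [-0.001, -0.105, 0.994, 0.0]
force: [-0.7, -0.7, 0.4]
grip_width: 0.696
grip_force: 0.0
time_s: 38.35
eef_pos: [464.4, 306.3, 160.6]
ee_rot: [0.003, -0.663, 0.749, -0.001]
force: [0.0, -0.7, -1.0]
grip_width: 0.702
grip_force: 0.0
time_s: 38.65
eef_pos: [463.2, 303.6, 123.9]
ee_rot: [-0.001, -0.66, 0.751, 0.0]
force: [0.6, 0.3, 0.7]
grip_width: 0.697
grip_force: 0.0
[463.2 303.6 123.9] [-0.001 -0.66   0.751  0.   ] [ 0.37  0.48  1.55 -0.    1.11 -2.64]
[285.         217.86676025] [464.35530619 304.35180414  34.        ] [(41.3, 85.8), (33.8, 84.0), (34.3, 83.9), (29.8, 82.6)]
[]
```

```bash
python3 - <<'E'
from h import *
c=cap('wrist');e=np.radians(262.6);u=proj(c,(464.3+16.6*np.cos(e),304.3+16.6*np.sin(e),17));print(u)
x,y=map(int,u)
h=cv2.cvtColor(c['img'],cv2.COLOR_BGR2HSV);print(h[y-12:y+14:3,x].tolist())
i=cv2.imread('pics/w11.png');h=cv2.cvtColor(i,cv2.COLOR_BGR2HSV);print(h[y-12:y+14:3,x].tolist())
g=c['img'][y-60:y+80,x-80:x+80];g2=i[y-60:y+80,x-80:x+80]
cv2.imwrite('pics/r2.png',cv2.convertScaleAbs(cv2.resize(np.hstack([g,g2]),None,fx=2.4,fy=2.4,interpolation=2),alpha=2))
E
```

```text
[286.11446293 188.60472554]
[[15, 19, 82], [165, 12, 83], [0, 16, 80], [113, 78, 13], [140, 17, 44], [140, 170, 9], [105, 128, 4], [0, 0, 16], [174, 15, 85]]
[[5, 10, 153], [10, 14, 160], [12, 12, 108], [73, 243, 41], [74, 178, 43], [25, 12, 123], [15, 55, 28], [18, 34, 37], [174, 23, 156]]
```

View pics/r2.png

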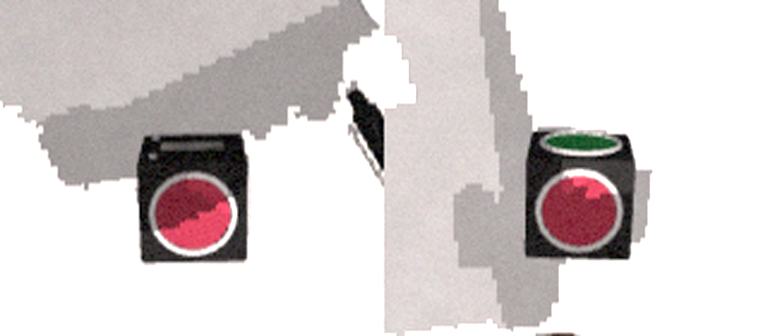

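The left crop shows R2's face toward the camera carrying a grey bar and dot, so it is not the window (compare R1's green window at right). I'll sample the other faces in the stored views.

```bash
python3 - <<'E'
from h import *
for w in('w5','w7'):
    c=np.load(w+'.npy',allow_pickle=True).item()
    C=-c['R'].T@c['t'];h=cv2.cvtColor(c['img'],cv2.COLOR_BGR2HSV)
    for n,P,Y0 in(('R2',(464.3,304.3),83.5),('G1',(579.1,363.4),8.7)):
      for k in range(4):
        e=np.radians(Y0+90*k);N=np.array([np.cos(e),np.sin(e),0]);X=np.array([*P,17])+16.6*N
        vis=N@(C-X)/np.linalg.norm(C-X)
        if vis>0.08:
            x,y=proj(c,X).round().astype(int);s=h[y-2:y+3,x-2:x+3].reshape(-1,3);b=c['img'][y-1:y+2,x-1:x+2].reshape(-1,3).mean(0)
            print(w,n,round(Y0+90*k),round(vis,2),(x,y),np.median(s,0),b.round())
E
```

```text
w5 R2 84 0.16 (np.int64(211), np.int64(208)) [75. 45. 15.] [14. 15. 15.]
w5 R2 354 0.3 (np.int64(231), np.int64(214)) [ 90. 161.   7.] [5. 6. 5.]
w7 G1 189 0.33 (np.int64(363), np.int64(188)) [114. 195.  41.] [42. 15.  9.]
```

```bash
python3 -m handwheel '[[[-0.4,0,0,0,-1],[-0.4,0,0,0,-1],[-0.4,0,0,0,-1],[-0.4,0,0,0,-1],[-0.4,0,0,0,-1],[-0.4,0,0,0,-1],[-0.4,0,0,0,-1],[-0.4,0,0,0,-1],[-0.4,0,0,0,-1],[-0.4,0,0,0,-1]]]'
python3 -m handwheel '[[[-0.4,0.01,0.01,0,-1],[-0.4,0,0,0,-0.13],[-0.4,0,0,0,0],[-0.4,0,0,0,0]]]'
python3 - <<'E'
from h import *
s=ctrl.sense();print(s['eef_pos'].round(1),s['ee_rot'].round(3),s['joints'].round(2))
c=cap('wrist','w20')
p,E,h=cube(c,'R',(464.3,304.3,34),90);print(p,onz(c,p,34),E)
print(blobs(c['img'],(55,90,25),(90,255,255),40))
E
```

```text
time_s: 39.75
eef_pos: [463.8, 304.1, 125.8]
ee_rot: [0.001, -0.02, 1.0, 0.001]
force: [0.3, 0.5, -0.8]
grip_width: 0.698
grip_force: 0.0
time_s: 40.15
eef_pos: [463.7, 304.5, 124.7]
ee_rot: [0.0, 0.055, 0.999, 0.0]
force: [0.0, -0.3, -0.1]
grip_width: 0.701
grip_force: 0.0
[463.7 304.5 124.7] [0.    0.055 0.999 0.   ] [ 0.37  0.48  1.55 -0.    1.11 -1.09]
[285.72756958 217.41305542] [464.40652962 304.18953861  34.        ] [(33.6, 84.9), (33.9, 85.2), (33.7, 85.1), (29.2, 83.7)]
[(140, [285.8, 188.5], [272, 186, 29, 6])]
```

R2's green side window is now confirmed at (286,188), facing the camera. Grasp here.

```bash
python3 -m handwheel '[[[-0.4,0.01,0,-0.735,0.1],[-0.4,0,0,-0.735,0],[-0.4,0,0,-0.735,0],[-0.4,0,0,0,0],[1,0,0,0,0],[1,0,0,0,0],[1,0,0,0,0],[1,0,0,0,0],[1,0,0,0,0],[1,0,0,0,0]]]' 60
python3 -m handwheel '[[[1,0,0,0.9,0],[1,0,0,0.9,0],[1,0,0,0.9,0],[1,0,0,0.7,0],[1,0,0,0,0],[1,0,0,0,0]]]' 60
python3 - <<'E'
from h import *
c=cap('wrist','w21');print(held(c,'R'))
print(blobs(c['img'],(55,90,25),(90,255,255),60), ctrl.sense()['ee_rot'].round(3))
E
```

```text
time_s: 41.2
eef_pos: [465.3, 305.0, 16.3]
ee_rot: [0.002, 0.049, 0.999, 0.001]
force: [-0.3, 0.4, 7.5]
grip_width: 0.37
grip_force: 60.6
time_s: 41.8
eef_pos: [464.0, 304.5, 184.9]
ee_rot: [0.001, 0.049, 0.999, 0.0]
force: [-0.4, -0.0, -1.4]
grip_width: 0.37
grip_force: 59.9
((286.4523620605469, 300.7516784667969), array([463.42429422, 304.87761192, 202.31957621]), array([-0.17996827,  0.55450193, 18.6       ]))
[(774, [286.2, 247.6], [262, 238, 49, 20])] [-0.     0.049  0.999 -0.   ]
```

```bash
python3 -m handwheel '[[[1,-0.044,-0.835,0,-0.391],[1,-0.044,-0.835,0,-0.391],[1,-0.044,-0.835,0,-0.391],[1,-0.044,-0.835,0,-0.391],[1,-0.044,-0.835,0,-0.391],[1,-0.044,-0.835,0,-0.391],[1,-0.044,-0.835,0,-0.391],[1,-0.044,-0.835,0,-0.391],[1,-0.044,-0.835,0,-0.391],[1,-0.044,-0.835,0,-0.391]]]' 60
python3 -m handwheel '[[[1,0,0,0,0],[1,0,0,0,0],[1,0,0,-0.77,0],[1,0,0,-0.77,0],[1,0,0,-0.77,0],[1,0,0,0,0],[1,0,0,0,0]]]' 60
```

```text
time_s: 42.85
eef_pos: [441.0, -114.5, 182.9]
ee_rot: [-0.001, 0.317, 0.948, 0.0]
force: [0.8, -0.3, 0.1]
grip_width: 0.373
grip_force: 60.0
time_s: 43.55
eef_pos: [442.1, -112.3, 68.9]
ee_rot: [-0.0, 0.316, 0.949, 0.0]
force: [0.3, -0.1, 1.0]
grip_width: 0.37
grip_force: 60.0
```

```bash
python3 -m handwheel '[[[1,0,-0.01,-0.2,0],[1,0,0,-0.2,0],[1,0,0,0,0],[1,0,0,0,0]]]' 60
python3 -m handwheel '[[[-0.2,0,0,0,0],[-0.2,0,0,0,0],[-0.2,0,0,0,0],[-0.3,0,0,0.6,0],[-0.3,0,0,0.65,0],[-0.3,0,0,0,0],[-0.3,0,0,0,0]]]'
python3 - <<'E'
from h import *
c=cap('wrist','w22');p,E,h=cube(c,'R',(441.6,-112.4,66),70);print(p,onz(c,p,66),E,ctrl.sense()['eef_pos'])
E
```

```text
time_s: 43.95
eef_pos: [442.1, -113.6, 48.5]
ee_rot: [0.0, 0.316, 0.949, -0.0]
force: [-0.3, -0.0, -0.3]
grip_width: 0.372
grip_force: 60.0
time_s: 44.65
eef_pos: [442.0, -113.6, 111.0]
ee_rot: [0.0, 0.316, 0.949, -0.0]
force: [0.8, 0.5, -0.8]
grip_width: 0.651
grip_force: 0.0
[286.36514282 240.66908264] [ 441.20737407 -112.67234754   66.        ] [(39.0, 44.3), (40.8, 8.2), (22.9, 52.7), (45.5, 70.2), (38.8, 79.3), (47.0, 51.4)] [ 441.59324955 -113.35915308  110.2456289 ]
```

```bash
python3 -m handwheel '[[[-0.3,0.4,-0.3,0,0.94],[-0.3,0.4,-0.3,0,0.94],[-0.3,0.4,-0.3,0,0.94],[-0.3,0.07,-0.04,0,0.93],[-0.3,0,0,0,0],[-0.3,0,0,-0.6,0],[-0.3,0,0,-0.65,0],[-0.3,0,0,0,0],[1,0,0,0,0],[1,0,0,0,0]]]' 60
python3 -m handwheel '[[[1,0,0,0,0],[1,0,0,0,0],[1,0,0,0,-0.94],[1,0,0,0,-0.94],[1,0,0,0,-0.94],[1,0,0,0,-0.94],[1,0,0,0,-0.94],[1,0,0,0,-0.94],[1,0,0,0,-0.94],[1,0,0,0,-0.94]]]' 60
python3 -m handwheel '[[[1,0,0,0,-0.94],[1,0,0,0,-0.94],[1,0,0,0,-0.94],[1,0,0,0,-0.94],[1,0,0,0,-0.94],[1,0,0,0,-0.94],[1,0,0,0,-0.94],[1,0,0,0,-0.94],[1,0,0,0,0],[1,0,0,0,0]]]'
python3 -m handwheel '[[[-0.3,0,0,0,0],[-0.3,0,0,0,0],[-0.3,0,0,0.4,0],[-0.3,0,0,0.8,0],[-0.3,0,0,0.8,0],[-0.3,-0.2,0.15,0.8,0],[-0.3,-0.2,0.15,0.8,0],[-0.3,-0.2,0.15,0.8,0],[-0.3,0,0,0.5,0],[-0.3,0,0,0,0]]]'
python3 - <<'E'
from h import *
c=cap('wrist','w23');turret(c);s=ctrl.sense();print(s['eef_pos'],s['ee_rot'].round(3),s['time_s'])
np.save('w23.npy',c,allow_pickle=True)
cv2.imwrite('pics/w23b.png',cv2.convertScaleAbs(cv2.resize(c['img'],(784,588),interpolation=2),alpha=1.5))
E
```

```text
time_s: 45.7
eef_pos: [505.7, -160.6, 49.6]
ee_rot: [0.0, 0.061, 0.998, -0.0]
force: [0.7, 0.2, -1.5]
grip_width: 0.409
grip_force: 60.7
time_s: 46.7
eef_pos: [505.2, -161.3, 49.5]
ee_rot: [0.0, 0.554, 0.832, -0.001]
force: [-6.9, -1.2, 7.9]
grip_width: 0.407
grip_force: 62.2
time_s: 47.7
eef_pos: [504.4, -161.2, 49.5]
ee_rot: [-0.0, 0.896, 0.445, -0.001]
force: [-13.0, -2.3, 12.1]
grip_width: 0.406
grip_force: 62.7
time_s: 48.7
eef_pos: [476.5, -138.3, 297.2]
ee_rot: [0.003, 0.896, 0.445, 0.002]
force: [-0.1, 0.2, -1.1]
grip_width: 0.651
grip_force: 0.0
red 45 [309.6, 176.4] dir 181.95900292674025 9.183583915555378
[ 475.96387408 -138.15386815  294.76215139] [0.002 0.896 0.445 0.001] 48.75
```

View pics/w23b.png

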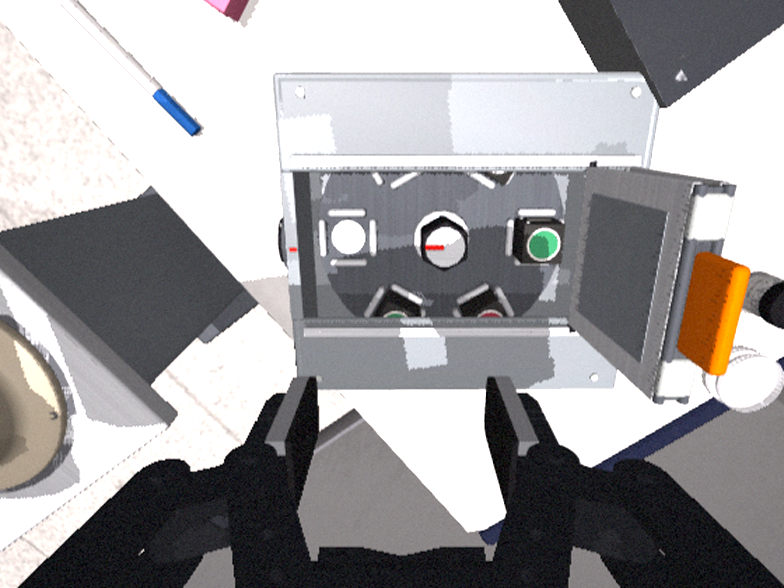

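Home (white disc at 348,237) is at the front and three cubes are visible, seated with windows outward; the fourth is behind the upper deck edge. The hatch's orange pull is at about (735,315).

```bash
python3 -m handwheel '[[[-0.4,0.637,-0.46,0,0],[-0.4,0.637,-0.46,0,0],[-0.4,0.637,-0.46,0,0],[-0.4,0.637,-0.46,0,0],[-0.4,0,0,0,0],[-0.4,0,0,-0.85,0],[-0.4,0,0,-0.85,0],[-0.4,0,0,0,0],[1,0,0,0,0],[1,0,0,0,0]]]' 40
python3 -m handwheel '[[[1,0,0,0,0],[1,0,0,0,0],[1,0,0,0,0],[1,0,0,0,0],[1,0,0,0,0]]]' 40
```

```text
time_s: 49.75
eef_pos: [603.6, -230.4, 211.1]
ee_rot: [0.002, 0.896, 0.445, 0.001]
force: [-0.1, 1.0, -0.7]
grip_width: 0.364
grip_force: 0.0
time_s: 50.25
eef_pos: [602.0, -229.2, 210.5]
ee_rot: [-0.001, 0.896, 0.445, -0.0]
force: [-11.0, 6.2, 8.8]
grip_width: 0.099
grip_force: 41.3
```

```bash
python3 -m handwheel '[[[1,-0.189,0.142,-0.028,0],[1,-0.183,0.137,-0.064,0],[1,-0.183,0.137,-0.064,0],[1,-0.17,0.127,-0.108,0],[1,-0.17,0.127,-0.108,0],[1,-0.149,0.112,-0.147,0],[1,-0.149,0.112,-0.147,0],[1,0,0,0,0]]]' 40
python3 -m handwheel '[[[1,-0.122,0.092,-0.182,0],[1,-0.122,0.092,-0.182,0],[1,-0.091,0.068,-0.209,0],[1,-0.091,0.068,-0.209,0],[1,-0.056,0.042,-0.226,0],[1,-0.056,0.042,-0.226,0],[1,0,0,0,0]]]' 40
```

```text
time_s: 51.05
eef_pos: [542.0, -183.8, 176.5]
ee_rot: [-0.001, 0.896, 0.445, -0.0]
force: [-10.1, 7.7, 8.3]
grip_width: 0.095
grip_force: 41.6
time_s: 51.75
eef_pos: [515.1, -163.4, 112.5]
ee_rot: [-0.002, 0.896, 0.445, -0.001]
force: [-5.6, 7.2, -2.5]
grip_width: 0.096
grip_force: 40.0
```

```bash
python3 -m handwheel '[[[1,-0.019,0.014,-0.2,0],[1,-0.015,0.01,-0.2,0],[1,0,0,-0.1,0],[1,0,0,0,0],[1,0,0,0,0]]]' 40
```

```text
time_s: 52.25
eef_pos: [513.8, -162.4, 91.2]
ee_rot: [-0.001, 0.896, 0.445, -0.0]
force: [-15.6, 12.3, 26.7]
grip_width: 0.097
grip_force: 44.2
```

```bash
python3 -m handwheel '[[[1,0,0,0.04,0],[-0.4,0,0,0,0],[-0.4,0,0,0,0],[-0.4,0,0,0,0],[-0.4,0,0,0.8,0],[-0.4,0,0,0.8,0],[-0.4,0,0,0.8,0],[-0.4,0,0,0.8,0],[-0.4,-0.6,0.4,0.2,0],[-0.4,0,0,0,0]]]' 40
python3 - <<'E'
from h import *
c=cap('wrist','w24');s=ctrl.sense();print(s['eef_pos'],s['force'],s['time_s'])
S=cap('side','s24');T=cap('top','t24');r=[]
for k in(S,T,c):
    m=cv2.inRange(cv2.cvtColor(k['img'],cv2.COLOR_BGR2HSV),(5,120,60),(18,255,255)); n,l,st,ce=cv2.connectedComponentsWithStats(m)
    u=proj(k,(512,-165,104));i=min(range(1,n),key=lambda i:np.linalg.norm(ce[i]-u)-.05*st[i,4]);print(u,ce[i],st[i]);r.append((k,ce[i]))
print(tri(r[:2]),tri([r[0],r[2]]),onz(c,r[2][1],112))
turret
E
```

```text
time_s: 53.25
eef_pos: [483.6, -142.9, 262.7]
ee_rot: [0.001, 0.896, 0.445, 0.001]
force: [0.1, -0.1, -0.3]
grip_width: 0.703
grip_force: 0.0
[ 484.29298867 -143.61264757  261.54967791] [-0.04924487  0.24768022 -0.25771101] 53.3
[295.47507212 134.21277454] [295.97701149 135.1954023 ] [291 127  11  17  87]
[355.12405043 232.29742059] [352. 228.] [352 228   1   1   1]
[325.07029189 192.39424692] [324.41720154 191.62387677] [318 160  14  65 779]
(array([ 517.79358281, -147.84763883,  125.36784321]), [np.float64(6.472134229729396), np.float64(6.472134229729206)]) (array([ 510.87775527, -165.80709283,   98.03592175]), [np.float64(0.6325231767270585), np.float64(0.6325231767270569)]) [ 512.52382855 -161.68354086  112.        ]
```

```bash
python3 -c "
from rig import ctrl
print(ctrl.finish_job())"
```

```text
the job is handed in; nothing more can be done
None
```

The job is handed in after about 53 s: the four cubes present are in pockets 1 to 4 with windows outward, the home pocket is empty at the front, the hatch is shut, and no contact with bystanders was seen; the rig returned no verdict.

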